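Lay out a dressing set in its steriliser tray

TASK

Pack the dressing set from the green mat into the empty steel tray, everything as seen from the robot: the kidney dish at the far left of the tray, lengthwise along the far long rim with its hollow side towards the robot, the small gallipot standing in the middle of the dish, and the large gallipot standing on the tray floor in front of the middle of the dish. To the right of the dish lay both instruments flat on the tray floor, parallel to the tray's short rims with their tips pointing away from the robot: the ring-handled forceps in the right-hand part near the right rim, and the plain dressing forceps between it and the dish. Set each thing down gently and touching no neighbour (apart from the gallipot in its dish), and leave the tape roll and the brush where they are.

Things in the scene. Friction and masses are not known exactly. Their poses are not given: they have to be found in the camera images.
- tray: empty perforated steel tray, fixed, left or right of the robot's centre line. 250 (x) by 340 mm (y) outside, 244 x 334 inside; floor top 5 mm, wall top 27.5 mm above the table; rolled edge; a wire handle sticks out 22 mm at each short side. Origin: centre of underside. +x points away from the robot (far rim), +y to its left, within 0.25 rad of the world's axes
- kidney_dish: steel kidney dish on the mat, 157 mm long (y), 32 mm deep, bent like a bean, 66 mm wide across the bend, walls and floor 3 mm thick. Origin: underside, mid-length and mid-width. Hollow side at -x, bulging side at +x, each 33 mm from the origin at the waist; the ends curve to -x (end centres x -13, y +-47 mm). Grip it across the waist from outside, along x
- large_gallipot: large gallipot, round open stainless pot, 64 mm outside diameter over its upper two thirds, a little narrower at the foot, 42 mm high, wall 3 mm; upright on the mat, which is 3 mm thick. Origin: centre of its underside; z up
- small_gallipot: small gallipot, the same shape, 42 mm outside diameter, 36 mm high; upright on the mat, which is 3 mm thick. Origin: centre of its underside; z up
- dressing_forceps: plain dressing forceps (large tweezers), rigid, steel, lying on the mat, 152 mm long (x); two arms, together 16 mm wide (y) and 10 mm high in the middle part (x -30 to +20 mm), joined at the blunt end (-x), tapering to the tips (+x). Origin: underside at mid-length; grip there, along y
- ring_forceps: ring-handled forceps (scissor-like clamp), rigid, steel, flat on the mat, 160 mm long (x): tips 80 mm from the origin at +x, two finger rings at -x (62 mm over both), box lock 11 mm wide (y), 18 mm long, 8 mm high, centred 20 mm from the origin towards the tips: grip it there, along y. Origin: underside at mid-length
- tape_roll: bystander: roll of beige indicator tape lying flat on the mat, 60 mm diameter, 24 mm high. Origin: centre of its underside
- brush: bystander: white instrument brush, 165 mm long along its x, 22 mm high, lying at the left edge of the work area. Origin: on its underside near mid-length
There are look-alikes about, which are no part of the job. Leave any pink or yellow look-alike of the kidney_dish alone.

How it is judged:
By the outcome, as a careful person would: the job done as asked, in the order asked, and still so for the second after the job is handed in, with the robot touching nothing.
It also fails if it takes over 131 s, if anything falls off the work surface, if the arm or the gripper's body presses on something with over 40 N, if the wrist force passes 120 N, or if a joint passes its speed limit or range.

ROBOT

A 6-joint arm with a two-finger parallel gripper is mounted at the origin on the work surface. World frame = base frame: x ahead of the robot, y to its left, z up, the work surface at z = 0. Lengths are in m, angles in rad, forces in N, time in s.
With the tool pointing down it reaches from about 0.25 to 0.775 m from the base axis. Payload 4 kg.
Tool frame: the origin (TCP) lies at the very end of the fingers, on their centre line; the grasp point (between the pads) lies ctrl.grip_depth behind it (ctrl.grip_depth is the distance from the TCP to the grasp point, in m); z points along the fingers, y is the direction in which the jaws open and shut (so a half turn about z gives the same grasp; the last joint's range is limited). The gripper opens to 85 mm and grips with 20 to 120 N. Pads are 22 mm wide; open, the fingers measure 114 mm over their backs; the gripper's body (76 mm by 85 mm) begins 54 mm behind the grasp point. The pads swing forward as they close: fully open they stand 13 mm farther back than shut.
Start: joints at [1.168, 0.087, 1.371, -0, 1.684, -0.103], TCP at [0.162, 0.525, 0.231] pointing down, gripper open.
Joint ranges: [-3.1, 3.1], [-0.76, 2.03], [0.27, 2.55], [-1.08, 4.22], [0.17, 2.65], [-2.57, 2.57]. Speed limits (rad/s): [2.79, 2.79, 3.14, 3.14, 3.14, 3.14].

INTERFACE

Orientations are given as a rotation vector (axis times angle).
In Python, from bench import readout, optics, ctrl gives the robot as it stands. The module is installed in compiled form; this text tells all that it offers.
- The arm moves only by the tool carry_out, never from a script. Its argument "commands" is one flat list of numbers, 7 for each row, row after row: the gripper command: -1 is fully open, 1 is shut, values between are in proportion, then the shift along the tool's x, y, z in m, then the turn, a rotation vector about the tool's x, y, z in degrees. In form: [hand, tx, ty, tz, ax, ay, az, hand, tx, ty, tz, ax, ay, az, ...]. A call has 1 to 12 rows; each row is the pose to reach, as a shift and turn from the pose commanded when the call began, along the tool's axes at that moment; what a row does not reach only later rows make up. A row lasts 1/8 s, in which the tool goes at most 62.5 mm and 10.7 degrees, less where a joint would pass 70% of its speed; a pose out of reach is approached as far as the arm can. A call with a gripper value outside its range is refused whole. The fingers move at their own pace and stop on an object; "grip_force" is the grip in N (left out, the last holds). Time passes only in rows, so rows that repeat a pose let the fingers close. It gives the time, the measured TCP pose, the force and the opening at its end, in the units of the state.
- readout.get_obs(): the state, without advancing time (a new reading comes with each control period).
- optics.get_image(name): name is "scene" or "side" or "wrist"; returns a dict with "frame" (384x512x3 uint8, red, green, blue), "intrinsics" (3x3 intrinsics, pixels), "rvec" (rotation vector, rad) and "tvec" (3), from world to camera coordinates, as OpenCV has them. Camera axes: x right, y down, z forward; pixel columns grow to the right and rows downward; lengths in m; the calibration is good to about 2 mm. A picture is of the moment at which its call begins. There is no depth.
- ctrl.close_job(): hands the job in, once; it reports no verdict.
The state is a dict: "time_s": time; "joints": joint angles; "qvel": joint speeds; "tau": joint torques, N m; "position": TCP position; "ee_rot": TCP orientation; "force": force on the tool from outside, world axes, zero at the start; "wrist_torque": the same for the moment, N m; "finger_gap": finger opening in m.
Only numpy, scipy, OpenCV 4.12 (cv2) and the standard library are available. Lean on these libraries where they do the work, as an engineer would, in place of code of your own. Each camera call takes 0.05 s, during which the arm holds its last target.

## Working session

There is one attempt and no reset: what is moved stays moved. The work goes in short steps, Python scripts to look and compute and a tool call to move; the robot and the scene stay as the last step left them, time stands still between calls to the robot, and variables do not carry over. Pictures are saved under pics/ and viewed, and the job is handed in when it is done.

Besides the shell and the picture viewer there is one more tool, called after "Emit:" by a JSON object that holds its "api" and its "payload", one argument or row to a line. carry_out: Moves the arm, as the interface text tells. Its arguments: {"type":"object","properties":{"commands":{"type":"array","items":{"type":"number"}},"grip_force":{"type":"number"}},"required":["commands"]}

```bash
mkdir -p pics
cat > h.py <<'E'
import numpy as np, cv2
from bench import readout, optics, ctrl
def cam(n):
    d=optics.get_image(n); K=np.array(d["intrinsics"],float).reshape(3,3); R=cv2.Rodrigues(np.array(d["rvec"],float))[0]; t=np.array(d["tvec"],float).ravel()
    return d["frame"],K,R,t
def ray(px,K,R,t):
    c=-R.T@t; d=R.T@np.linalg.inv(K)@np.array([px[0],px[1],1.]); return c,d
def onz(px,z,C):
    c,d=ray(px,*C); return c+d*(z-c[2])/d[2]
def proj(P,C):
    K,R,t=C; p=K@(R@np.array(P,float)+t); return p[:2]/p[2]
def save(n,f,s=1.5):
    cv2.imwrite("pics/"+n,cv2.resize(f[...,::-1],None,fx=s,fy=s,interpolation=cv2.INTER_CUBIC))
E
python3 - <<'E'
from h import *
print(readout.get_obs(), ctrl.grip_depth)
for n in("scene","side","wrist"):
    f,K,R,t=cam(n); save(n+"0.png",f); np.savez(n+"0.npz",f=f,K=K,R=R,t=t); print(n,K[0,0],-R.T@t,R[2])
E
```

```text
{'time_s': 0.0, 'joints': array([ 1.16792028e+00,  8.79856342e-02,  1.37228186e+00,  9.75974717e-06,
        1.68356968e+00, -1.03086164e-01]), 'qvel': array([ 0.00119782,  0.00162966, -0.0017659 , -0.00018233, -0.0019829 ,
        0.00012747]), 'tau': array([ 2.50876228e-04, -3.51871634e+01, -3.13270891e+01, -2.18032906e-04,
        1.06865694e-02,  1.53393852e-06]), 'position': array([0.16222527, 0.52501452, 0.23010836]), 'ee_rot': array([-0.46906013, -3.10579892,  0.00340903]), 'force': array([ 0.86184362,  0.01298623, -0.65746347]), 'wrist_torque': array([-0.01122834, -0.01960326, -0.00841086]), 'finger_gap': 0.08535894489954861} 0.0187
scene 445.6295001750539 [1.22231797 0.74900911 0.90013168] [-0.5911511  -0.49128628 -0.63967037]
side 464.08306386243027 [-0.05614211 -0.54835604  0.79055322] [ 0.4598459   0.57845485 -0.67374456]
wrist 320.69493011323755 [0.09898965 0.54568822 0.37260577] [ 0.25599561 -0.08070205 -0.96330339]
```

View pics/scene0.png

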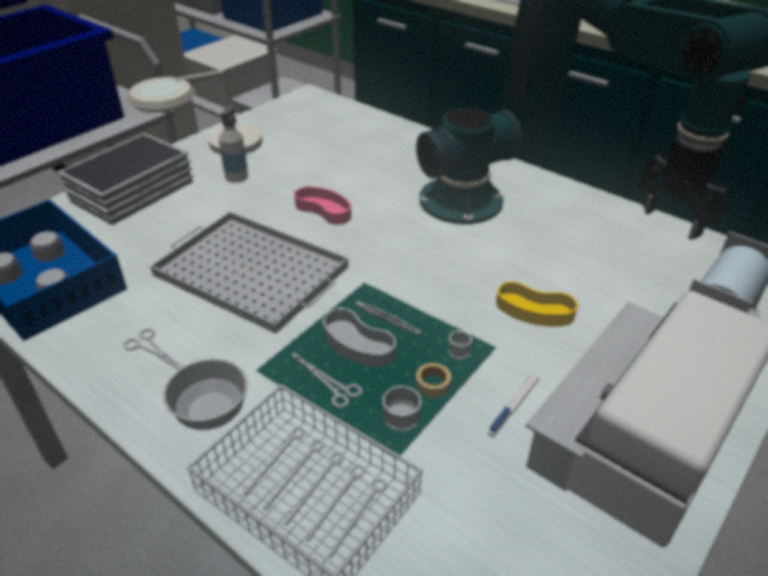

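View pics/side0.png

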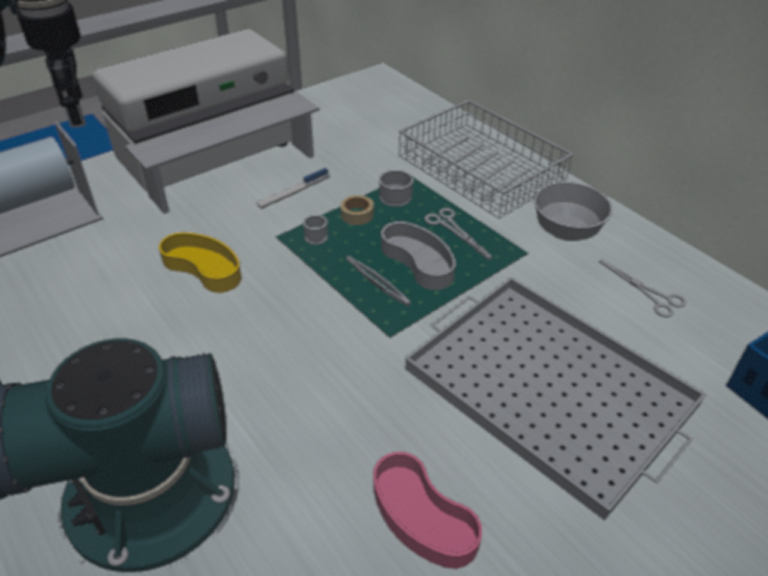

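View pics/wrist0.png

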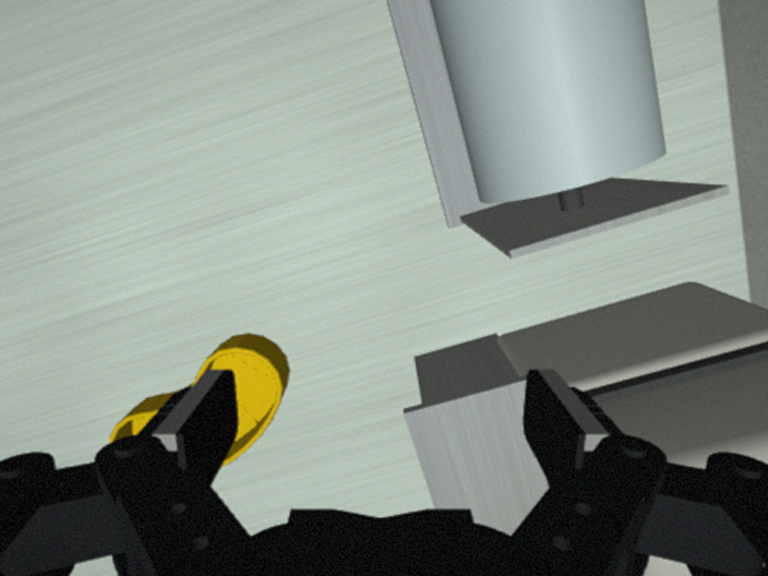

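The tray is to the right of the robot. On the mat are the steel dish (scene ~360,335 in the 768-px picture), the small pot (460,345), the large pot (402,405), the tweezers (390,317) and the ring forceps (325,380). The tape is at (434,378). Look-alikes are the pink dish (322,204), the yellow dish (537,303), the scissor-clamp on the bare table (150,350) and the round bowl (205,390). I'll get coarse positions, then look with the wrist camera.

Run:
```python
from h import *
def ld(n):
    d=np.load(n+"0.npz"); return d["f"],(d["K"],d["R"],d["t"])
f,C=ld("scene"); g,D=ld("side")
s=1.5
P={"dishc":(360,338),"small":(460,345),"large":(402,405),"lock":(325,377),"twz":(390,317),"matTop":(365,284),"matR":(494,348),"matB":(400,450),"matL":(259,370),"brush":(514,405)}
for k,p in P.items(): print(k,onz((p[0]/s,p[1]/s),0.01,C).round(3))
P={"dishc":(418,255),"small":(316,229),"large":(396,188),"lock":(465,230),"twz":(379,280),"tray":(555,395)}
for k,p in P.items(): print(k,onz((p[0]/s,p[1]/s),0.01,D).round(3))
for nm,p in {"L":(512,282),"N":(407,362),"NR":(605,512),"FR":(702,396)}.items(): print(nm,onz((p[0]/s,p[1]/s),0.0275,D).round(4))
for nm,p in {"NR":(230,214),"NL":(347,263),"FL":(275,322),"FR":(154,267)}.items(): print(nm,onz((p[0]/s,p[1]/s),0.0275,C).round(4))
save("scrop.png",f[180:310,160:350],4); save("dcrop.png",g[100:230,170:360],4)
w=np.load("wrist0.npz"); R=cv2.Rodrigues(readout.get_obs()["ee_rot"])[0]; print(R.round(3)); print("cam in tool",R.T@(-w["R"].T@w["t"]-readout.get_obs()["position"]), R.T@w["R"][2])
```

```text
dishc [0.537 0.135 0.01 ]
small [0.431 0.292 0.01 ]
large [0.616 0.299 0.01 ]
lock [0.653 0.153 0.01 ]
twz [0.454 0.142 0.01 ]
matTop [0.408 0.037 0.01 ]
matR [0.396 0.346 0.01 ]
matB [0.691 0.354 0.01 ]
matL [0.717 0.049 0.01 ]
brush [0.492 0.447 0.01 ]
dishc [0.554 0.143 0.01 ]
small [0.452 0.309 0.01 ]
large [0.648 0.324 0.01 ]
lock [0.667 0.146 0.01 ]
twz [0.461 0.132 0.01 ]
tray [ 0.516 -0.21   0.01 ]
L [ 0.6205 -0.0166  0.0275]
N [ 0.3767 -0.0474  0.0275]
NR [ 0.4189 -0.374   0.0275]
FR [ 0.6655 -0.3416  0.0275]
NR [ 0.4305 -0.3617  0.0275]
NL [ 0.3949 -0.0247  0.0275]
FL [ 0.6219 -0.0072  0.0275]
FR [ 0.6671 -0.3295  0.0275]
[[-0.955  0.295 -0.001]
 [ 0.295  0.955 -0.002]
 [ 0.    -0.002 -1.   ]]
cam in tool [ 0.06657212  0.00072109 -0.14219158] [-2.68611114e-01  1.28445512e-04  9.63248697e-01]
```

View pics/scrop.png

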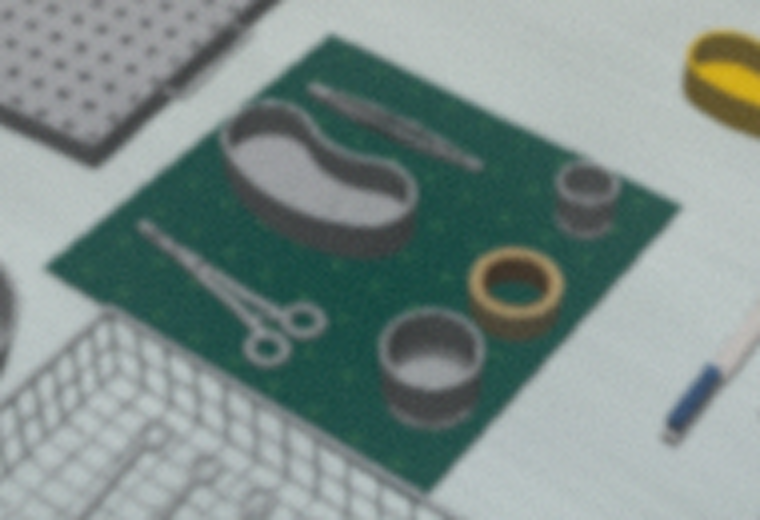

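Emit:
{"api": "carry_out", "payload": {
  "commands": [-1,-0.42,-0.22,-0.07,0,0,-17,-1,-0.42,-0.22,-0.07,0,0,-17,-1,-0.42,-0.22,-0.07,0,0,-17,-1,-0.42,-0.22,-0.07,0,0,-17,-1,-0.42,-0.22,-0.07,0,0,-17,-1,-0.42,-0.22,-0.07,0,0,-17,-1,-0.42,-0.22,-0.07,0,0,-17,-1,-0.42,-0.22,-0.07,0,0,-17,-1,-0.42,-0.22,-0.07,0,0,-17,-1,-0.42,-0.22,-0.07,0,0,-17,-1,-0.42,-0.22,-0.07,0,0,-17,-1,-0.42,-0.22,-0.07,0,0,-17],
  "grip_force": 40
}}

```text
time_s: 1.65
position: [0.498, 0.1922, 0.3014]
ee_rot: [0.002, 3.142, 0.0]
force: [0.2, -0.0, 0.1]
finger_gap: 0.0854
```

Run:
```python
from h import *
for n in("scene","side","wrist"):
    f,K,R,t=cam(n); save(n+"1.png",f); np.savez(n+"1.npz",f=f,K=K,R=R,t=t)
o=readout.get_obs(); print(o["position"],o["qvel"].round(3),o["force"])
```

```text
[0.49828471 0.19182848 0.30143088] [-0.007  0.001 -0.002 -0.002  0.002 -0.002] [-0.76199607 -0.16458809  0.30171591]
```

View pics/wrist1.png

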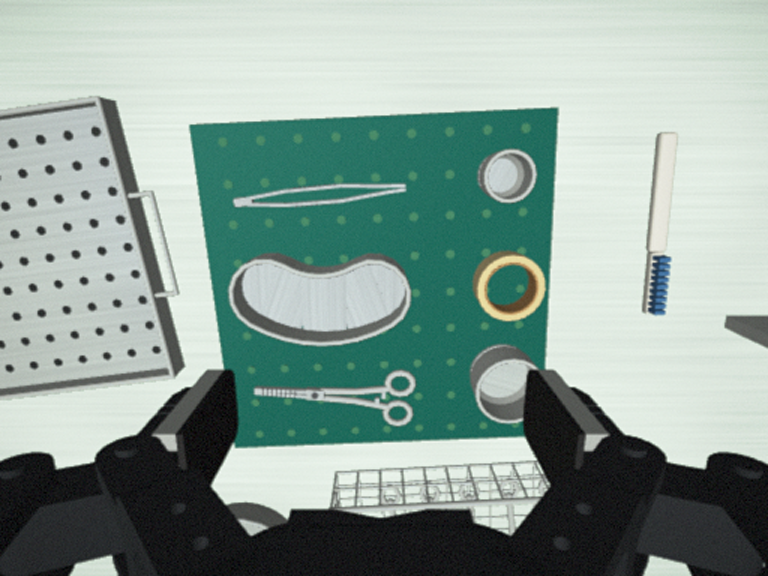

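Run:
```python
from h import *
d=np.load("wrist1.npz"); f=d["f"]
def crop(n,x0,y0,x1,y1,s):
    c=cv2.resize(f[y0:y1,x0:x1],None,fx=s,fy=s,interpolation=cv2.INTER_CUBIC)[...,::-1].copy()
    for x in range(x0-x0%10+10,x1,10): cv2.putText(c,str(x),(int((x-x0)*s),8),0,.3,(0,0,255)); cv2.line(c,(int((x+.5-x0)*s),10),(int((x+.5-x0)*s),16),(0,0,255))
    for y in range(y0-y0%10+10,y1,10): cv2.putText(c,str(y),(0,int((y-y0)*s)),0,.3,(0,0,255)); cv2.line(c,(18,int((y+.5-y0)*s)),(24,int((y+.5-y0)*s)),(0,0,255))
    cv2.imwrite("pics/"+n,c)
crop("c_dish.png",145,110,285,240,5.5)
crop("c_ins.png",145,110,285,290,3.3)
crop("c_pots.png",300,90,380,290,3)
```

```text
(no output)
```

View pics/c_dish.png

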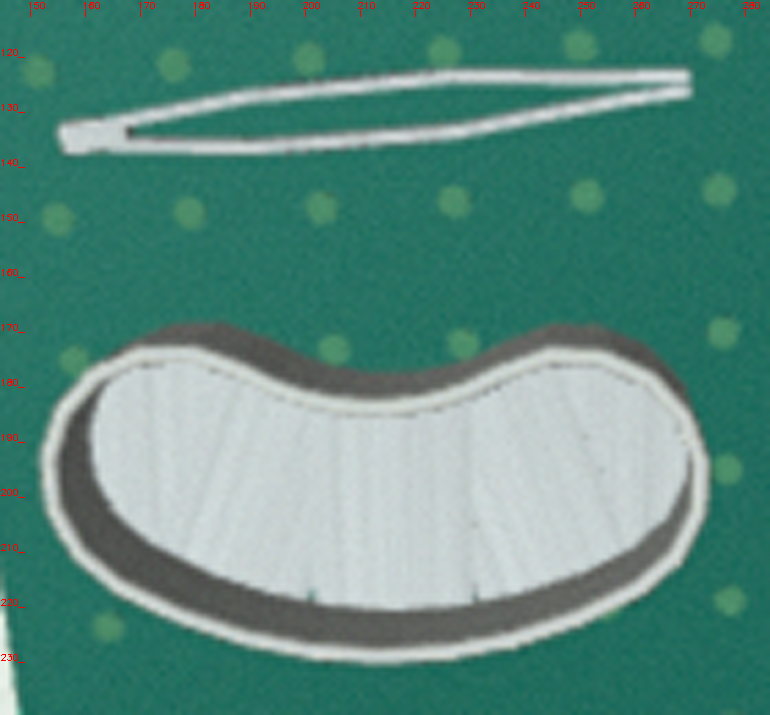

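View pics/c_pots.png

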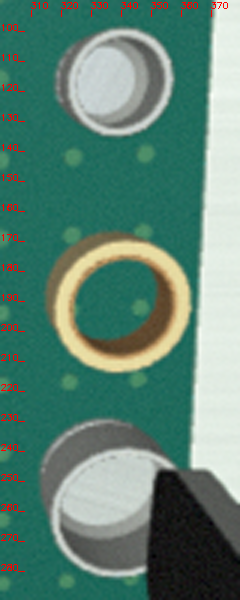

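```bash
cat > meas.py <<'E'
from h import *
from scipy.optimize import least_squares
def bright(f,th=150,sat=50):
    h=cv2.cvtColor(f,cv2.COLOR_RGB2HSV); return ((h[...,2]>th)&(h[...,1]<sat)).astype(np.uint8)
def blob(m,box):
    x0,y0,x1,y1=box; q=np.zeros_like(m); q[y0:y1,x0:x1]=m[y0:y1,x0:x1]
    c,_=cv2.findContours(q,cv2.RETR_EXTERNAL,cv2.CHAIN_APPROX_NONE)
    return np.vstack([k.reshape(-1,2) for k in c if len(k)>12]).astype(float)
def plane(px,z,C): return np.array([onz(p,z,C)[:2] for p in px])
E
python3 - <<'E'
from meas import *
d=np.load("wrist1.npz"); f=d["f"]; C=(d["K"],d["R"],d["t"])
m=bright(f); cv2.imwrite("pics/mask.png",cv2.resize(m*255,None,fx=1.5,fy=1.5))
p=plane(cv2.convexHull(blob(m,(148,165,282,238)).astype(np.float32)).reshape(-1,2),0.035,C)
r=cv2.minAreaRect((p*1000).astype(np.float32)); print("dish",r)
# small pot
b=blob(m,(315,90,362,140)); h=cv2.convexHull(b.astype(np.float32)).reshape(-1,2); q=plane(h,0.039,C)
print("small",[np.round(v,4) for v in cv2.minEnclosingCircle((q*1000).astype(np.float32))])
b=blob(m,(308,225,350,285)); h=cv2.convexHull(b.astype(np.float32)).reshape(-1,2); h=h[(h[:,0]<345)&(h[:,1]>240)]; q=plane(h,0.045,C)
s=least_squares(lambda c:np.hypot(*(q-c).T)-0.032,q.mean(0)+[0,.02],loss="soft_l1",f_scale=.001); print("large",s.x,np.abs(s.fun).max())
b=blob(m,(150,115,275,142)); q=plane(b,0.009,C); print("twz",cv2.minAreaRect((q*1000).astype(np.float32)))
print("twz pts",plane([(154.5,134.5),(269.5,124.8),(212,130)],0.009,C))
b=blob(m,(160,240,285,290)); q=plane(b,0.008,C); print("ring",cv2.minAreaRect((q*1000).astype(np.float32)))
E
```

```text
dish ((553.9026489257812, 138.50473022460938), (160.0575408935547, 79.07317352294922), 89.94924926757812)
small [array([444.1388, 298.3126]), np.float64(21.2808)]
large [0.63495514 0.31119724] 9.574524057237577e-05
twz ((461.04156494140625, 138.352294921875), (15.770841598510742, 152.82131958007812), 4.117195129394531)
twz pts [[0.46722811 0.06049103]
 [0.45470101 0.21393332]
 [0.4613966  0.13750193]]
ring ((669.3189086914062, 149.3260498046875), (59.60112380981445, 159.66073608398438), 7.771312236785889)
```

View pics/mask.png

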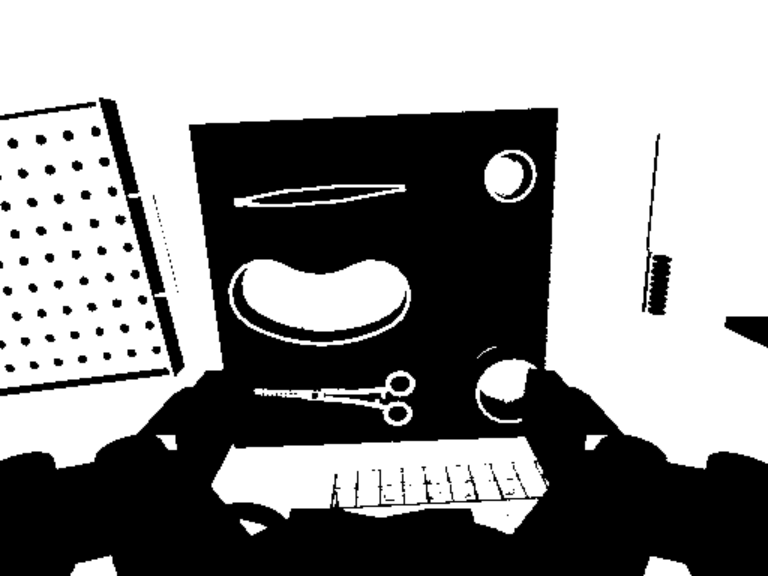

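View pics/c_ins.png

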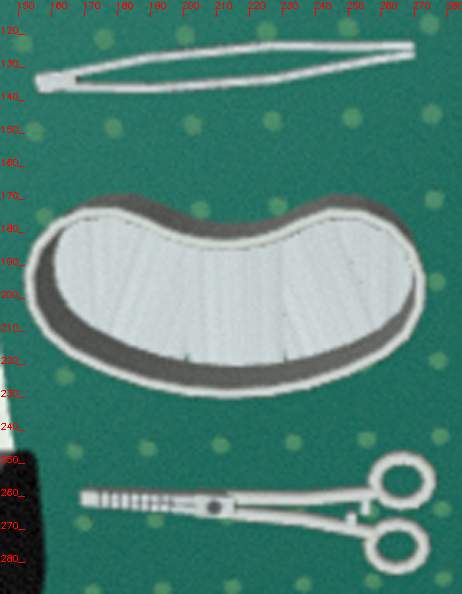

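Emit:
{"api": "carry_out", "payload": {
  "commands": [-1,-0.04,-0.38,-0.07,0,0,0,-1,-0.04,-0.38,-0.07,0,0,0,-1,-0.04,-0.38,-0.07,0,0,0,-1,-0.04,-0.38,-0.07,0,0,0,-1,-0.04,-0.38,-0.07,0,0,0,-1,-0.04,-0.38,-0.07,0,0,0,-1,-0.04,-0.38,-0.07,0,0,0,-1,-0.04,-0.38,-0.07,0,0,0,-1,-0.04,-0.38,-0.07,0,0,0,-1,-0.04,-0.38,-0.07,0,0,0]
}}

```text
time_s: 3.05
position: [0.5376, -0.1871, 0.3715]
ee_rot: [0.001, 3.141, 0.0]
force: [-0.6, -0.1, 0.4]
finger_gap: 0.0852
```

Run:
```python
from meas import *
d=np.load("wrist1.npz"); C=(d["K"],d["R"],d["t"])
print("ring pts",plane([(169,261),(209.5,263),(265.5,255.5),(264.5,275.5)],0.008,C))
f,K,R,t=cam("wrist"); save("wrist2.png",f); np.savez("wrist2.npz",f=f,K=K,R=R,t=t)
f,K,R,t=cam("side"); save("side2.png",f); np.savez("side2.npz",f=f,K=K,R=R,t=t)
print(readout.get_obs()["position"],readout.get_obs()["joints"])
```

```text
ring pts [[0.65362264 0.06627181]
 [0.65697152 0.12669216]
 [0.64475095 0.21044747]
 [0.67791931 0.20924255]]
[ 0.53759888 -0.18749837  0.37149161] [-4.35277487e-01  1.48525948e-01  1.02676326e+00  2.34570620e-04
  1.96607640e+00 -2.00493279e+00]
```

View pics/wrist2.png

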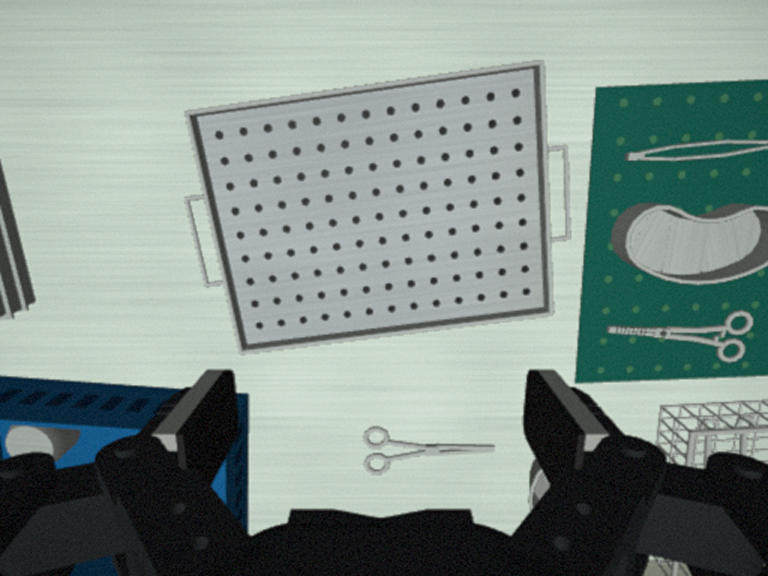

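Run:
```python
from meas import *
d=np.load("wrist2.npz"); f=d["f"]; C=(d["K"],d["R"],d["t"])
w=f
S=7
out=[]
for x,y in((186,113),(543,61),(552,313),(243,352)):
    x0,y0=int(x/1.5)-20,int(y/1.5)-20
    c=cv2.resize(f[y0:y0+40,x0:x0+40],None,fx=S,fy=S,interpolation=cv2.INTER_CUBIC)[...,::-1].copy()
    for k in range(0,40,5): cv2.putText(c,str(x0+k),(k*S,8),0,.3,(0,0,255)); cv2.putText(c,str(y0+k),(0,k*S+4),0,.3,(0,0,255)); cv2.circle(c,(int((k+.5)*S),12),1,(0,0,255)); cv2.circle(c,(22,int((k+.5)*S)),1,(0,0,255))
    out.append(c)
cv2.imwrite("pics/corn.png",np.vstack([np.hstack(out[:2]),np.hstack(out[2:])]))
```

```text
(no output)
```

View pics/corn.png

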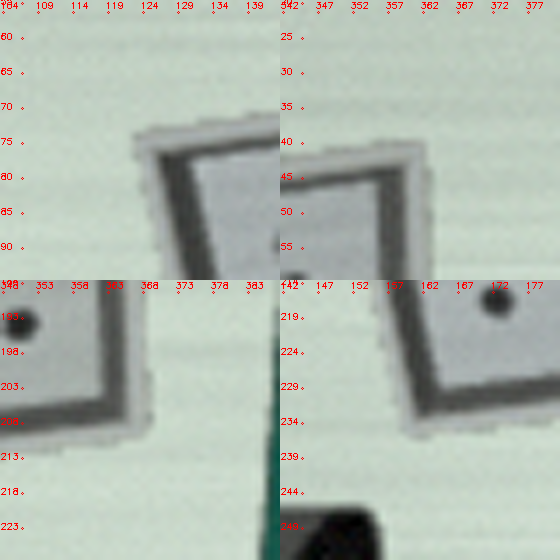

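Run:
```python
from meas import *
d=np.load("wrist2.npz"); C=(d["K"],d["R"],d["t"])
q=plane([(123.1,73.9),(361.5,39.9),(368.6,209.2),(160.8,235.6)],0.0275,C)
m=np.array([[-.125,-.17],[-.125,.17],[.125,.17],[.125,-.17]])
print(q)
for i in range(4): print(np.hypot(*(q[i]-q[(i+1)%4])))
H=(m.T@(q-q.mean(0))); a=np.arctan2(H[0,1]-H[1,0],H[0,0]+H[1,1]); c=q.mean(0)
Rz=np.array([[np.cos(a),-np.sin(a)],[np.sin(a),np.cos(a)]])
print("tray",c,a,np.degrees(a),"res",(q-c-m@Rz.T)*1000)
for n,p in dict(dish=(.064,.080),large=(-.045,.080),ring=(0,-.12),ringlock=(.02,-.12),twz=(0,-.045)).items(): print(n,c+Rz@p)
```

```text
[[ 0.42608112 -0.3718592 ]
 [ 0.38180215 -0.03668128]
 [ 0.6281431  -0.00297509]
 [ 0.67337988 -0.3373494 ]]
0.33809002197260285
0.2486362213996856
0.33742042731474803
0.2496950204533618
tray [ 0.52735156 -0.18721624] 0.134458865651919 7.703925519971509 res [[-0.18788411  0.57938682]
 [ 1.11153367 -1.17386251]
 [-0.29102159 -0.98119072]
 [-0.63262797  1.57566641]]
dish [ 0.58004957 -0.09935886]
large [ 0.4720334  -0.11397075]
ring [ 0.54343805 -0.30613312]
ringlock [ 0.56325753 -0.30345204]
twz [ 0.53338399 -0.23181007]
```

Emit:
{"api": "carry_out", "payload": {
  "commands": [-1,-0.022,0.326,0.24,0,0,90,-1,-0.022,0.326,0.24,0,0,90,-1,-0.022,0.326,0.24,0,0,90,-1,-0.022,0.326,0.24,0,0,90,-1,-0.022,0.326,0.24,0,0,90,-1,-0.022,0.326,0.24,0,0,90,-1,-0.022,0.326,0.24,0,0,90,-1,-0.022,0.326,0.24,0,0,90,-1,-0.022,0.326,0.24,0,0,90,-1,-0.022,0.326,0.24,0,0,90,-1,-0.022,0.326,0.24,0,0,90,-1,-0.022,0.326,0.24,0,0,90]
}}

```text
time_s: 4.65
position: [0.5606, 0.1371, 0.1315]
ee_rot: [2.224, 2.219, 0.0]
force: [-0.1, -0.1, -0.3]
finger_gap: 0.0854
```

```bash
cat >> h.py <<'E'
def to(p,ydeg,P0=None):
    o=readout.get_obs(); R=cv2.Rodrigues(o["ee_rot"])[0]; a=np.radians(ydeg)
    T=np.array([[-np.sin(a),np.cos(a),0],[np.cos(a),np.sin(a),0],[0,0,-1]])
    d=R.T@(np.array(p)-o["position"]); r=cv2.Rodrigues(R.T@T)[0].ravel()
    print("t",o["time_s"].__round__(2) if hasattr(o["time_s"],'__round__') else o["time_s"],"pos",o["position"].round(4),"yang",np.degrees(np.arctan2(R[1,1],R[0,1])).round(2),"F",o["force"].round(1),"gap",round(float(o["finger_gap"]),4)); print(" shift",d.round(4),"turn",np.degrees(r).round(2))
E
python3 - <<'E'
from h import *
to((.5597,.1385,.006),0)
f,K,R,t=cam("wrist"); save("wrist3.png",f); np.savez("wrist3.npz",f=f,K=K,R=R,t=t)
E
```

```text
t 4.65 pos [0.5606 0.1371 0.1315] yang -0.14 F [-0.1 -0.1 -0.3] gap 0.0854
 shift [ 0.0014 -0.0009  0.1255] turn [ 0.02 -0.01 -0.14]
```

View pics/wrist3.png

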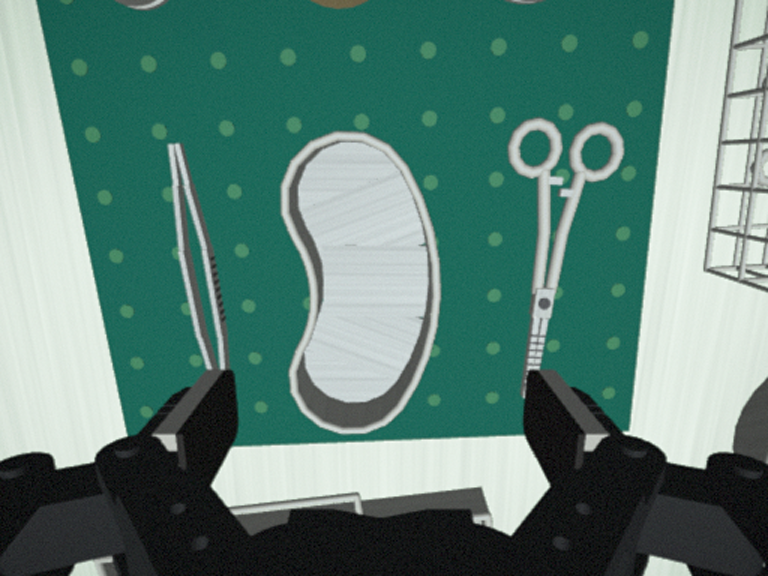

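The crop shows the steel-grey dish on the mat, with its waist between columns 316 and 438. It's the only steel kidney dish (the pink and yellow ones are off the mat), so I'll descend and grip it.

Emit:
{"api": "carry_out", "payload": {
  "commands": [-1,0.001,-0.001,0.04,0,0,0,-1,0.001,-0.001,0.08,0,0,0,-1,0.001,-0.001,0.105,0,0,0,-1,0.001,-0.001,0.125,0,0,0,-1,0.001,-0.001,0.125,0,0,0,1,0.001,-0.001,0.125,0,0,0,1,0.001,-0.001,0.125,0,0,0,1,0.001,-0.001,0.125,0,0,0,1,0.001,-0.001,0.125,0,0,0,1,0.001,-0.001,0.125,0,0,0],
  "grip_force": 35
}}

```text
time_s: 5.95
position: [0.5608, 0.1383, 0.0079]
ee_rot: [2.223, 2.217, 0.004]
force: [0.9, -0.5, 6.1]
finger_gap: 0.0642
```

Run:
```python
from h import *
to((.5597,.1385,.1),0)
f,K,R,t=cam("side"); save("side4.png",f[80:240,160:380],3.5)
```

```text
t 5.95 pos [0.5608 0.1383 0.0079] yang -0.17 F [ 0.9 -0.5  6.1] gap 0.0642
 shift [ 0.0003 -0.0008 -0.0921] turn [ 0.17 -0.03 -0.17]
```

View pics/side4.png

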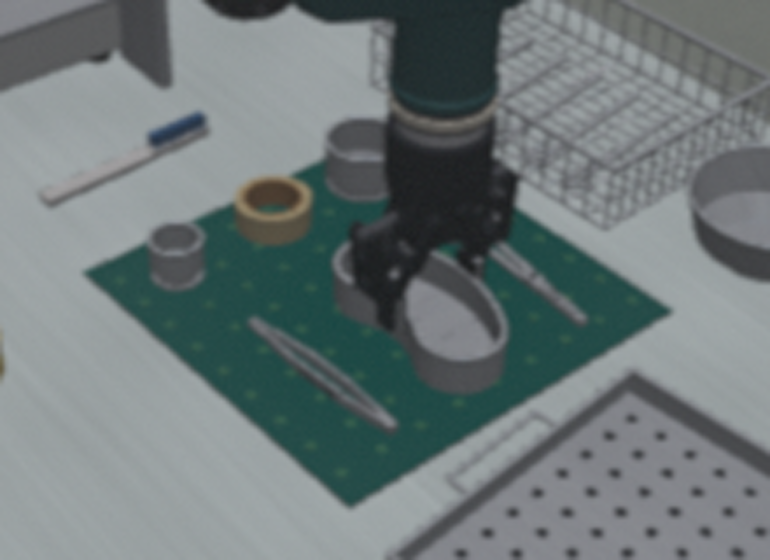

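Emit:
{"api": "carry_out", "payload": {
  "commands": [1,0,0,-0.02,0,0,0,1,0,0,-0.05,0,0,0,1,0,0,-0.09,0,0,0,1,-0.05,0,-0.09,0,0,-2,1,-0.1,0.01,-0.09,0,0,-4,1,-0.15,0.01,-0.09,0,0,-6,1,-0.2,0.02,-0.09,0,0,-8,1,-0.225,0.02,-0.09,0,0,-8,1,-0.238,0.02,-0.09,0,0,-8,1,-0.238,0.02,-0.09,0,0,-8,1,-0.238,0.02,-0.09,0,0,-8]
}}

```text
time_s: 7.38
position: [0.5787, -0.0987, 0.0961]
ee_rot: [-2.063, -2.368, -0.001]
force: [-0.5, 0.0, -2.2]
finger_gap: 0.0646
```

Run:
```python
from h import *
to((.580,-.0994,.008),7.7)
f,K,R,t=cam("wrist"); save("wrist5.png",f); np.savez("wrist5.npz",f=f,K=K,R=R,t=t)
f,K,R,t=cam("side"); save("side5.png",f[100:384,200:500],2.5)
```

```text
t 7.38 pos [ 0.5787 -0.0987  0.0961] yang 7.89 F [-0.5  0.  -2.2] gap 0.0646
 shift [-0.0009  0.0012  0.0881] turn [-0.02 -0.06  0.19]
```

View pics/wrist5.png

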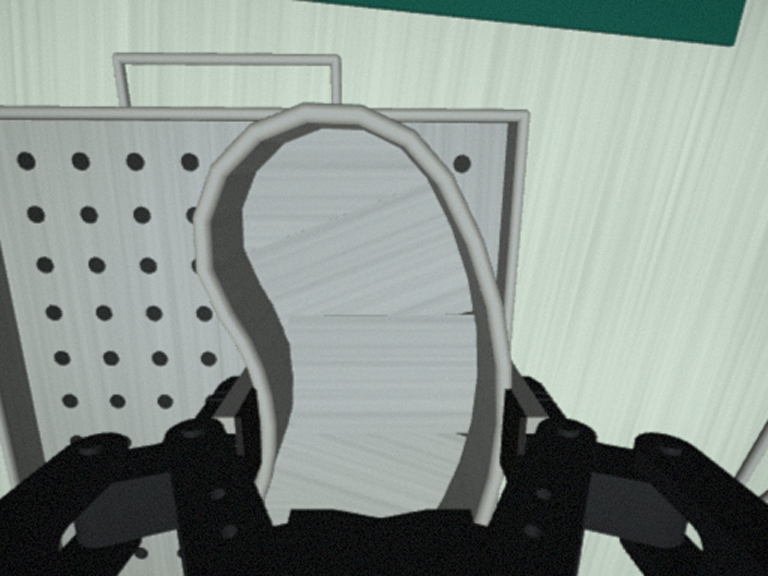

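View pics/side5.png

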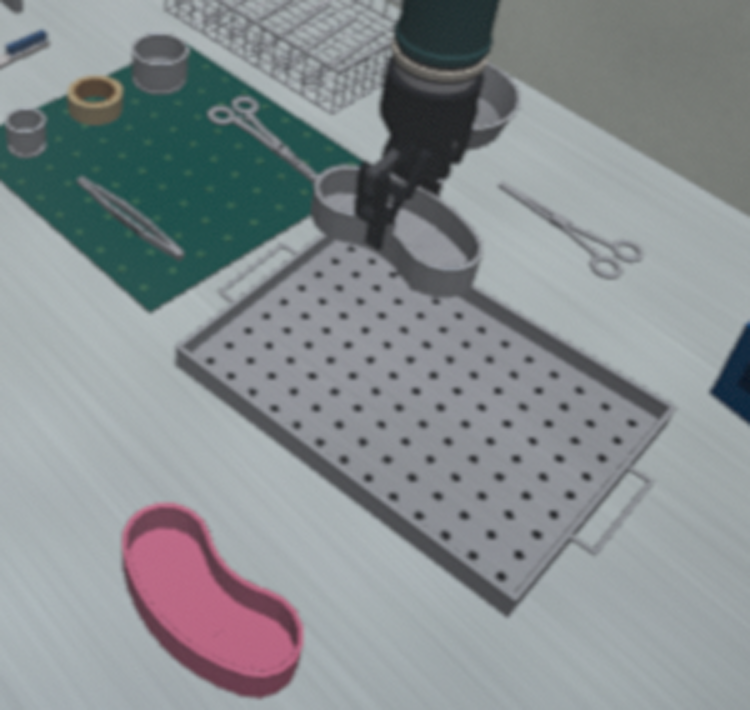

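```bash
cat >> h.py <<'E'
TC=np.array([.5274,-.1872]);TA=0.1345
def tray(p): 
    c,s=np.cos(TA),np.sin(TA); d=np.array(p)[:2]-TC; return np.array([c*d[0]+s*d[1],-s*d[0]+c*d[1]])
def world(p):
    c,s=np.cos(TA),np.sin(TA); return TC+np.array([c*p[0]-s*p[1],s*p[0]+c*p[1]])
E
python3 - <<'E'
from h import *
d=np.load("wrist5.npz"); C=(d["K"],d["R"],d["t"])
for p in((325,103),(192,235),(510,365),(245,365),(512,420),(258,420)): print(p,(tray(onz((p[0]/1.5,p[1]/1.5),.123,C))*1000).round(1))
for p in((528,111),(0,107)): print(p,(tray(onz((p[0]/1.5,p[1]/1.5),.0275,C))*1000).round(1))
E
```

```text
(325, 103) [ 51.5 161.1]
(192, 235) [ 18.7 131.3]
(510, 365) [97.9 97.7]
(245, 365) [29.1 97.5]
(512, 420) [99.6 81.7]
(258, 420) [31.5 81.5]
(528, 111) [124.9 168.8]
(0, 107) [-92.  169.4]
```

Emit:
{"api": "carry_out", "payload": {
  "commands": [1,-0.004,0.001,0.03,0,0,0,1,-0.004,0.001,0.055,0,0,0,1,-0.004,0.001,0.07,0,0,0,1,-0.004,0.001,0.079,0,0,0,1,-0.004,0.001,0.083,0,0,0,1,-0.004,0.001,0.085,0,0,0,1,-0.004,0.001,0.086,0,0,0,1,-0.004,0.001,0.086,0,0,0]
}}

```text
time_s: 8.48
position: [0.5807, -0.1039, 0.0108]
ee_rot: [2.064, 2.367, 0.001]
force: [0.4, 0.1, -1.7]
finger_gap: 0.064
```

Run:
```python
from h import *
to((*world((.064,.077)),.01),7.7)
f,K,R,t=cam("side"); save("side6.png",f[150:300,220:440],3.5)
```

```text
t 8.47 pos [ 0.5807 -0.1039  0.0108] yang 7.82 F [ 0.4  0.1 -1.7] gap 0.064
 shift [0.0016 0.     0.0008] turn [0.05 0.02 0.12]
```

View pics/side6.png

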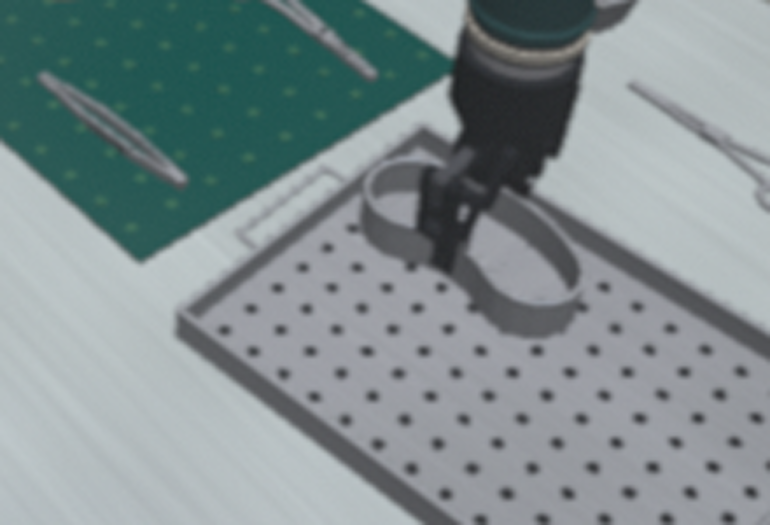

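Emit:
{"api": "carry_out", "payload": {
  "commands": [1,0,0,0.0005,0,0,0,1,0,0,0.001,0,0,0,1,0,0,0.0015,0,0,0,1,0,0,0.002,0,0,0]
}}

```text
time_s: 9.02
position: [0.5806, -0.1039, 0.0099]
ee_rot: [2.064, 2.367, 0.0]
force: [-4.6, 0.1, 8.0]
finger_gap: 0.064
```

Emit:
{"api": "carry_out", "payload": {
  "commands": [0.3,0,0,0,0,0,0,-0.72,0,0,0,0,0,0,-0.72,0,0,0,0,0,0,-0.72,0,0,0,0,0,0,-0.72,0,0,0,0,0,0,-0.72,0,0,-0.005,0,0,0,-0.72,0,0,-0.03,0,0,0,-0.72,0,0,-0.08,0,0,0,-0.72,0,0,-0.14,0,0,0,-0.72,0,0,-0.16,0,0,0]
}}

```text
time_s: 10.28
position: [0.5826, -0.1044, 0.1745]
ee_rot: [2.059, 2.361, 0.007]
force: [0.5, -0.3, -0.6]
finger_gap: 0.073
```

Run:
```python
from meas import *
to((.4441,.2983,.1),90)
f,K,R,t=cam("wrist"); save("wrist7.png",f); np.savez("wrist7.npz",f=f,K=K,R=R,t=t)
f,K,R,t=cam("scene"); save("scene7.png",f[130:300,90:350],2.5)
f,K,R,t=cam("side"); save("side7.png",f[150:300,220:440],3.5)
```

```text
t 10.28 pos [ 0.5826 -0.1044  0.1745] yang 7.82 F [ 0.5 -0.3 -0.6] gap 0.073
 shift [ 0.4181 -0.0831  0.0722] turn [  0.27   0.55 -82.18]
```

View pics/wrist7.png

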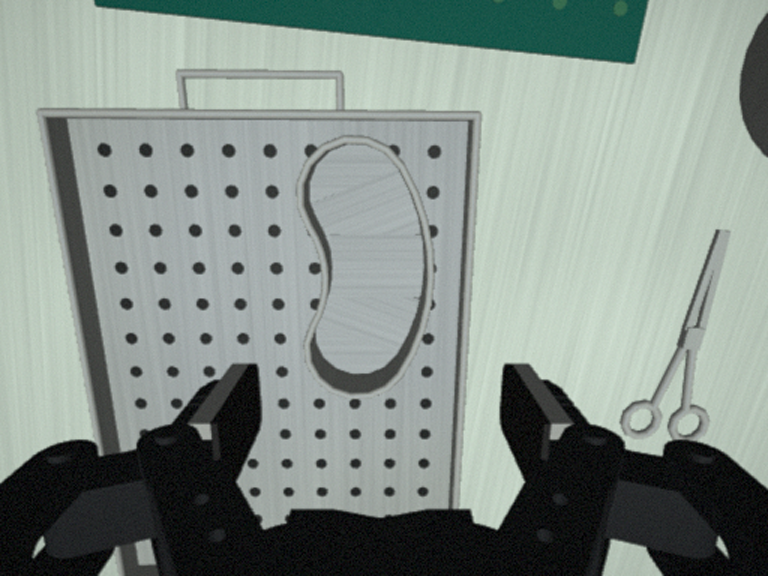

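View pics/side7.png

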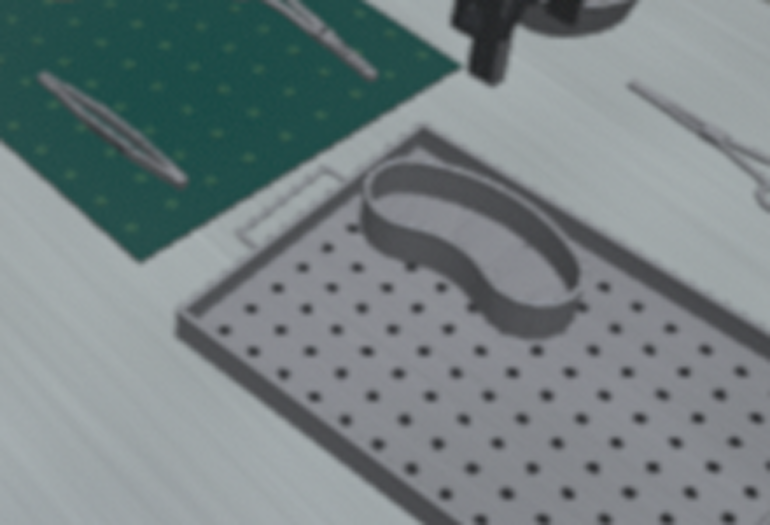

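Run:
```python
from h import *
d=np.load("wrist7.npz"); C=(d["K"],d["R"],d["t"])
for p in((355,136),(358,396),(434,262),(298,190),(304,345),(327,265)): print(p,(tray(onz((p[0]/1.5,p[1]/1.5),.037,C))*1000).round(1))
for p in((38,110),(480,113)): print(p,(tray(onz((p[0]/1.5,p[1]/1.5),.0275,C))*1000).round(1))
```

```text
(355, 136) [ 54.8 155.2]
(358, 396) [54.9 -3.4]
(434, 262) [100.8  84.3]
(298, 190) [ 22.1 126. ]
(304, 345) [21.7 31.7]
(327, 265) [37.4 82.5]
(38, 110) [-122.8  168.9]
(480, 113) [125.2 168.2]
```

Emit:
{"api": "carry_out", "payload": {
  "commands": [-0.6,0.418,-0.083,0.07,0,0,-82,-0.6,0.418,-0.083,0.07,0,0,-82,-0.6,0.418,-0.083,0.07,0,0,-82,-0.6,0.418,-0.083,0.07,0,0,-82,-0.6,0.418,-0.083,0.07,0,0,-82,-0.6,0.418,-0.083,0.07,0,0,-82,-0.6,0.418,-0.083,0.07,0,0,-82,-0.6,0.418,-0.083,0.07,0,0,-82,-0.6,0.418,-0.083,0.07,0,0,-82,-0.6,0.418,-0.083,0.07,0,0,-82,-0.6,0.418,-0.083,0.07,0,0,-82,-0.6,0.418,-0.083,0.07,0,0,-82]
}}

```text
time_s: 11.92
position: [0.4416, 0.2984, 0.0984]
ee_rot: [0.008, 3.141, 0.0]
force: [1.0, -0.4, 1.7]
finger_gap: 0.0682
```

Run:
```python
from meas import *
to((.4441,.2983,.01),90)
f,K,R,t=cam("wrist"); save("wrist8.png",f); np.savez("wrist8.npz",f=f,K=K,R=R,t=t)
print(proj((.4441,.2983,.039),(K,R,t))*1.5)
```

```text
t 11.93 pos [0.4416 0.2984 0.0984] yang 89.72 F [ 1.  -0.4  1.7] gap 0.0682
 shift [-0.0024 -0.0001  0.0884] turn [ 0.01  0.01 -0.28]
[378.66933683 321.95228449]
```

View pics/wrist8.png

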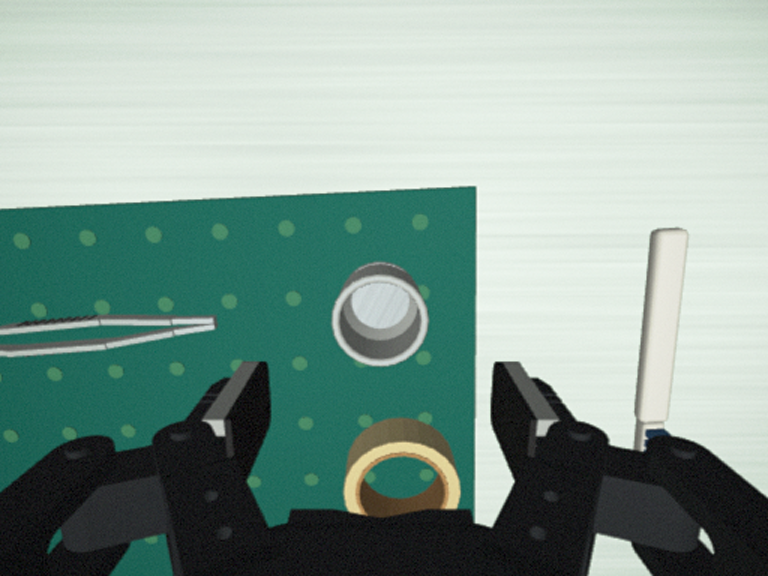

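The small pot (rim centre 380,320) is where I predicted. I'll descend and grip it.

Emit:
{"api": "carry_out", "payload": {
  "commands": [-0.6,-0.002,0,0.04,0,0,0,-0.6,-0.002,0,0.07,0,0,0,-0.6,-0.002,0,0.088,0,0,0,-0.6,-0.002,0,0.088,0,0,0,1,-0.002,0,0.088,0,0,0,1,-0.002,0,0.088,0,0,0,1,-0.002,0,0.088,0,0,0,1,-0.002,0,0.088,0,0,0,1,-0.002,0,0.088,0,0,0,1,-0.002,0,0.088,0,0,0],
  "grip_force": 25
}}

```text
time_s: 13.22
position: [0.4446, 0.2997, 0.0122]
ee_rot: [0.005, 3.138, 0.003]
force: [0.5, -0.8, 5.5]
finger_gap: 0.0413
```

Run:
```python
from meas import *
to((*world((.067,.0765)),.12),97.7)
```

```text
t 13.22 pos [0.4446 0.2997 0.0122] yang 89.82 F [ 0.5 -0.8  5.5] gap 0.0413
 shift [-0.1405 -0.4015 -0.108 ] turn [ 0.09  0.2  -7.88]
```

Emit:
{"api": "carry_out", "payload": {
  "commands": [1,0,0,-0.02,0,0,0,1,0,0,-0.06,0,0,0,1,0,0,-0.11,0,0,0,1,-0.02,-0.05,-0.11,0,0,-2,1,-0.04,-0.11,-0.11,0,0,-4,1,-0.06,-0.17,-0.11,0,0,-6,1,-0.08,-0.23,-0.11,0,0,-8,1,-0.1,-0.29,-0.11,0,0,-8,1,-0.12,-0.35,-0.11,0,0,-8,1,-0.14,-0.39,-0.11,0,0,-8,1,-0.14,-0.401,-0.11,0,0,-8,1,-0.14,-0.401,-0.11,0,0,-8]
}}

```text
time_s: 14.72
position: [0.5814, -0.1025, 0.1197]
ee_rot: [0.212, -3.133, -0.002]
force: [-0.4, 0.7, 0.2]
finger_gap: 0.0415
```

Run:
```python
from meas import *
to((*world((.067,.0765)),.018),97.7)
f,K,R,t=cam("wrist"); save("wrist9.png",f); np.savez("wrist9.npz",f=f,K=K,R=R,t=t)
f,K,R,t=cam("side"); save("side9.png",f[120:300,220:440],3.3)
```

```text
t 14.72 pos [ 0.5814 -0.1025  0.1197] yang 97.75 F [-0.4  0.7  0.2] gap 0.0415
 shift [-0.0023 -0.0003  0.1017] turn [ 0.07 -0.07  0.05]
```

View pics/wrist9.png

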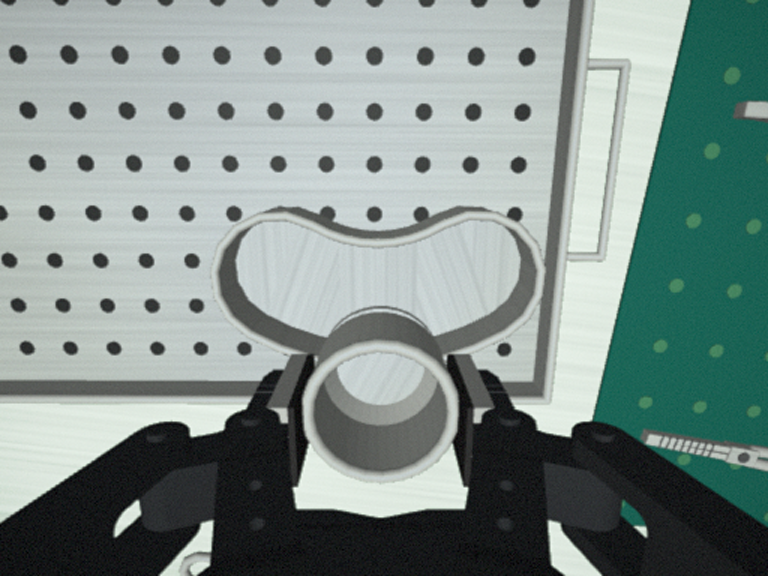

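View pics/side9.png

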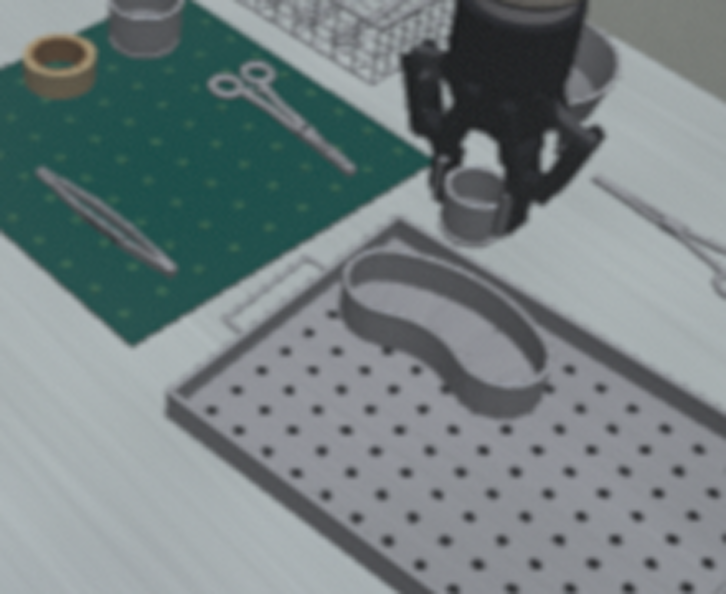

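Run:
```python
from h import *
d=np.load("wrist9.npz"); C=(d["K"],d["R"],d["t"])
for p in((212,275),(545,270),(378,236),(280,209),(470,209),(260,345),(500,342)): print(p,(tray(onz((p[0]/1.5,p[1]/1.5),.037,C))*1000).round(1))
for p in((381,411),(303,411),(459,411),(381,341),(381,482)): print("pot",p,(tray(onz((p[0]/1.5,p[1]/1.5),.1465,C))*1000).round(1))
print(tray(readout.get_obs()["position"]))
```

```text
(212, 275) [51.5 -3.6]
(545, 270) [ 48.8 156.1]
(378, 236) [32.6 76.1]
(280, 209) [20.1 30.7]
(470, 209) [ 20.  118.6]
(260, 345) [87.4 17.1]
(500, 342) [ 85.7 137. ]
pot (381, 411) [63.1 77.2]
pot (303, 411) [63.1 56.3]
pot (459, 411) [63.  98.1]
pot (381, 341) [43.1 77.1]
pot (381, 482) [85.2 77.2]
[0.06507058 0.07816831]
```

Emit:
{"api": "carry_out", "payload": {
  "commands": [1,-0.0015,-0.001,0.03,0,0,0,1,-0.0015,-0.001,0.055,0,0,0,1,-0.0015,-0.001,0.075,0,0,0,1,-0.0015,-0.001,0.09,0,0,0,1,-0.0015,-0.001,0.097,0,0,0,1,-0.0015,-0.001,0.1,0,0,0,1,-0.0015,-0.001,0.1005,0,0,0,1,-0.0015,-0.001,0.101,0,0,0]
}}

```text
time_s: 15.82
position: [0.5842, -0.1034, 0.0201]
ee_rot: [-0.214, 3.133, -0.001]
force: [0.2, 0.7, 0.1]
finger_gap: 0.0413
```

Emit:
{"api": "carry_out", "payload": {
  "commands": [1,0,0,0.0005,0,0,0,1,0,0,0.001,0,0,0,1,0,0,0.0015,0,0,0,1,0,0,0.002,0,0,0,1,0,0,0.002,0,0,0]
}}

```text
time_s: 16.45
position: [0.5836, -0.1033, 0.0175]
ee_rot: [-0.214, 3.134, 0.0]
force: [-1.3, -0.1, 0.3]
finger_gap: 0.0412
```

Emit:
{"api": "carry_out", "payload": {
  "commands": [1,0,0,0.0005,0,0,0,1,0,0,0.001,0,0,0,1,0,0,0.001,0,0,0]
}}

```text
time_s: 16.82
position: [0.5837, -0.1033, 0.0174]
ee_rot: [-0.214, 3.134, -0.0]
force: [-2.1, 0.9, 5.7]
finger_gap: 0.0415
```

Emit:
{"api": "carry_out", "payload": {
  "commands": [0.2,0,0,0,0,0,0,-0.22,0,0,0,0,0,0,-0.22,0,0,0,0,0,0,-0.22,0,0,0,0,0,0,-0.22,0,0,0,0,0,0,-0.22,0,0,-0.01,0,0,0,-0.22,0,0,-0.04,0,0,0,-0.22,0,0,-0.09,0,0,0,-0.22,0,0,-0.15,0,0,0,-0.22,0,0,-0.18,0,0,0]
}}

```text
time_s: 18.08
position: [0.5851, -0.1036, 0.2021]
ee_rot: [-0.214, 3.127, -0.004]
force: [0.6, -0.7, -0.2]
finger_gap: 0.0524
```

Run:
```python
from meas import *
to((.635,.3112,.13),90)
f,K,R,t=cam("wrist"); save("wrist10.png",f); np.savez("wrist10.npz",f=f,K=K,R=R,t=t)
f,K,R,t=cam("side"); save("side10.png",f[100:300,160:440],2.8); np.savez("side10.npz",f=f,K=K,R=R,t=t)
```

```text
t 18.07 pos [ 0.5851 -0.1036  0.2021] yang 97.82 F [ 0.6 -0.7 -0.2] gap 0.0524
 shift [-0.1054  0.4044  0.0716] turn [-0.15  0.44  7.82]
```

View pics/wrist10.png

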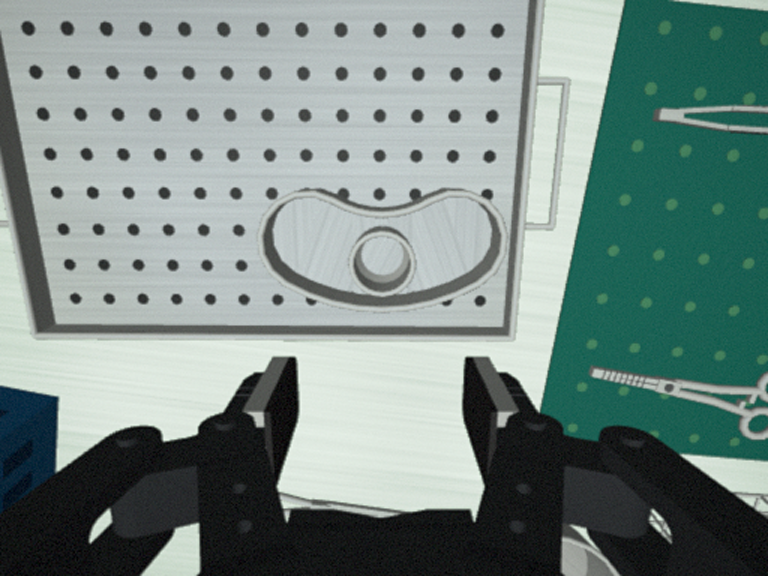

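View pics/side10.png

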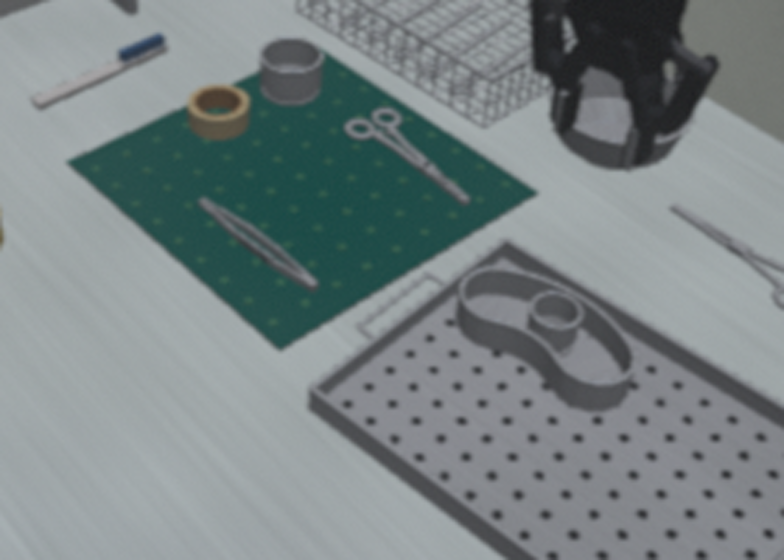

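The small pot stands centred in the dish (rim centre 381,262; the dish spans 257–508). Next is the large pot.

Emit:
{"api": "carry_out", "payload": {
  "commands": [-1,-0.105,0.404,0.07,0,0,8,-1,-0.105,0.404,0.07,0,0,8,-1,-0.105,0.404,0.07,0,0,8,-1,-0.105,0.404,0.07,0,0,8,-1,-0.105,0.404,0.07,0,0,8,-1,-0.105,0.404,0.07,0,0,8,-1,-0.105,0.404,0.07,0,0,8,-1,-0.105,0.404,0.07,0,0,8,-1,-0.105,0.404,0.07,0,0,8,-1,-0.105,0.404,0.07,0,0,8]
}}

```text
time_s: 19.42
position: [0.6329, 0.3098, 0.1265]
ee_rot: [0.008, 3.141, -0.0]
force: [0.3, -0.2, 0.6]
finger_gap: 0.0853
```

Run:
```python
from meas import *
to((.635,.3112,.01),90)
f,K,R,t=cam("wrist"); save("wrist11.png",f); C=(K,R,t)
print(proj((.635,.3112,.045),(K,R,t))*1.5)
f,K,R,t=cam("scene"); save("scene11.png",f[160:384,120:380],2.8)
```

```text
t 19.43 pos [0.6329 0.3098 0.1265] yang 89.72 F [ 0.3 -0.2  0.6] gap 0.0853
 shift [-0.0021  0.0014  0.1165] turn [-0.02  0.01 -0.28]
[381.97102862 306.47800007]
```

View pics/wrist11.png

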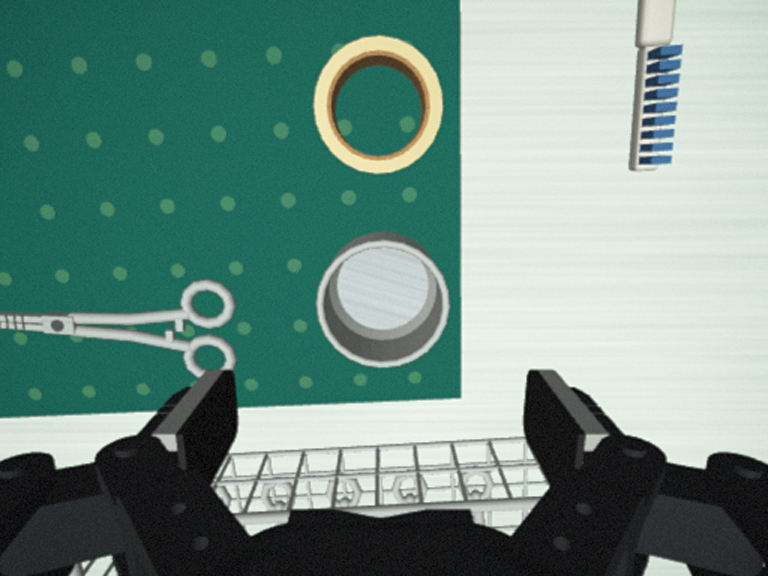

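View pics/scene11.png

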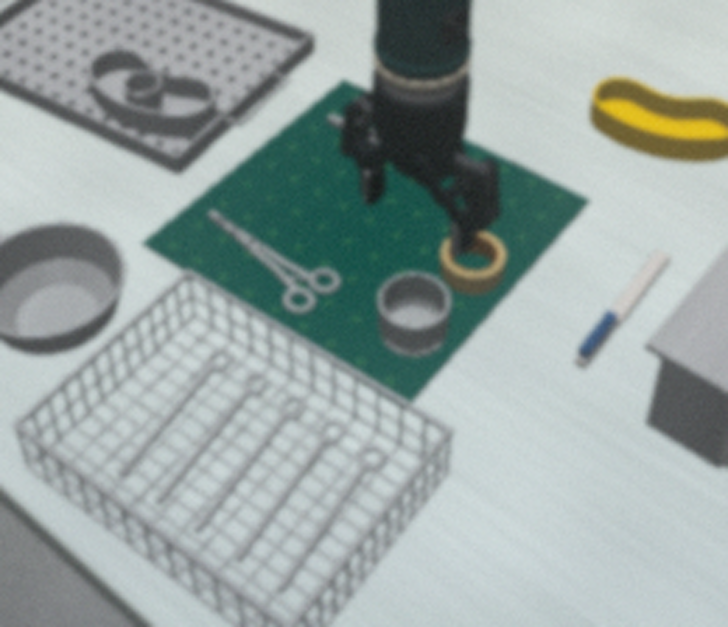

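Emit:
{"api": "carry_out", "payload": {
  "commands": [-1,0,0.001,0.04,0,0,0,-1,0,0.001,0.08,0,0,0,-1,0,0.001,0.105,0,0,0,-1,0,0.001,0.12,0,0,0,-1,0,0.001,0.12,0,0,0,1,0,0.001,0.12,0,0,0,1,0,0.001,0.12,0,0,0,1,0,0.001,0.12,0,0,0,1,0,0.001,0.12,0,0,0,1,0,0.001,0.12,0,0,0],
  "grip_force": 30
}}

```text
time_s: 20.78
position: [0.6341, 0.3129, 0.0089]
ee_rot: [0.005, 3.137, 0.002]
force: [0.4, 0.7, 5.6]
finger_gap: 0.0651
```

Run:
```python
from meas import *
to((*world((-.045,.0765)),.12),97.7)
```

```text
t 20.77 pos [0.6341 0.3129 0.0089] yang 89.82 F [0.4 0.7 5.6] gap 0.0651
 shift [ 0.1598 -0.4306 -0.1124] turn [ 0.07  0.24 -7.88]
```

Emit:
{"api": "carry_out", "payload": {
  "commands": [1,0,0,-0.02,0,0,0,1,0,0,-0.06,0,0,0,1,0,0,-0.11,0,0,0,1,0.02,-0.05,-0.11,0,0,-2,1,0.04,-0.11,-0.11,0,0,-4,1,0.06,-0.17,-0.11,0,0,-6,1,0.09,-0.23,-0.11,0,0,-8,1,0.11,-0.29,-0.11,0,0,-8,1,0.13,-0.35,-0.11,0,0,-8,1,0.15,-0.4,-0.11,0,0,-8,1,0.16,-0.43,-0.11,0,0,-8,1,0.16,-0.43,-0.11,0,0,-8]
}}

```text
time_s: 22.28
position: [0.4706, -0.119, 0.1171]
ee_rot: [-0.208, 3.134, -0.0]
force: [0.4, 0.7, -0.9]
finger_gap: 0.0648
```

Run:
```python
from meas import *
to((*world((-.045,.0765)),.015),97.7)
f,K,R,t=cam("wrist"); save("wrist12.png",f); np.savez("wrist12.npz",f=f,K=K,R=R,t=t)
```

```text
t 22.27 pos [ 0.4706 -0.119   0.1171] yang 97.59 F [ 0.4  0.7 -0.9] gap 0.0648
 shift [-0.002   0.0013  0.1021] turn [-0.02  0.04 -0.11]
```

View pics/wrist12.png

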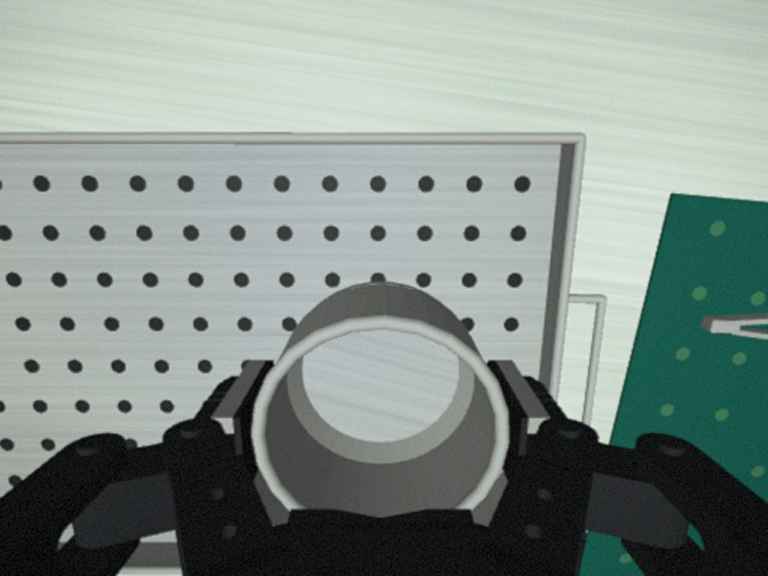

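Emit:
{"api": "carry_out", "payload": {
  "commands": [1,-0.002,0.001,0.03,0,0,0,1,-0.002,0.001,0.06,0,0,0,1,-0.002,0.001,0.08,0,0,0,1,-0.002,0.001,0.095,0,0,0,1,-0.002,0.001,0.101,0,0,0,1,-0.002,0.001,0.1025,0,0,0,1,-0.002,0.001,0.1035,0,0,0,1,-0.002,0.001,0.1045,0,0,0,1,-0.002,0.001,0.105,0,0,0]
}}

```text
time_s: 23.45
position: [0.4734, -0.1161, 0.0117]
ee_rot: [-0.214, 3.134, -0.0]
force: [-0.0, -0.0, -0.7]
finger_gap: 0.0647
```

Emit:
{"api": "carry_out", "payload": {
  "commands": [1,0,0,0.0005,0,0,0,1,0,0,0.001,0,0,0,1,0,0,0.001,0,0,0]
}}

```text
time_s: 23.82
position: [0.4733, -0.116, 0.0108]
ee_rot: [-0.214, 3.134, -0.0]
force: [-1.6, 0.3, 4.0]
finger_gap: 0.0646
```

Emit:
{"api": "carry_out", "payload": {
  "commands": [0,0,0,0,0,0,0,-0.8,0,0,0,0,0,0,-0.8,0,0,0,0,0,0,-0.8,0,0,0,0,0,0,-0.8,0,0,0,0,0,0,-0.8,0,0,-0.01,0,0,0,-0.8,0,0,-0.04,0,0,0,-0.8,0,0,-0.09,0,0,0,-0.8,0,0,-0.15,0,0,0,-0.8,0,0,-0.18,0,0,0]
}}

```text
time_s: 25.08
position: [0.4746, -0.1164, 0.1955]
ee_rot: [-0.214, 3.127, -0.005]
force: [0.6, 0.2, -0.4]
finger_gap: 0.0768
```

Run:
```python
from meas import *
to((.6568,.1263,.12),-3.1)
f,K,R,t=cam("wrist"); save("wrist13.png",f); np.savez("wrist13.npz",f=f,K=K,R=R,t=t)
f,K,R,t=cam("side"); save("side13.png",f[100:300,160:440],2.8)
```

```text
t 25.07 pos [ 0.4746 -0.1164  0.1955] yang 97.83 F [ 0.6  0.2 -0.4] gap 0.0768
 shift [-0.213   0.2159  0.0762] turn [  0.19   0.45 100.93]
```

View pics/side13.png

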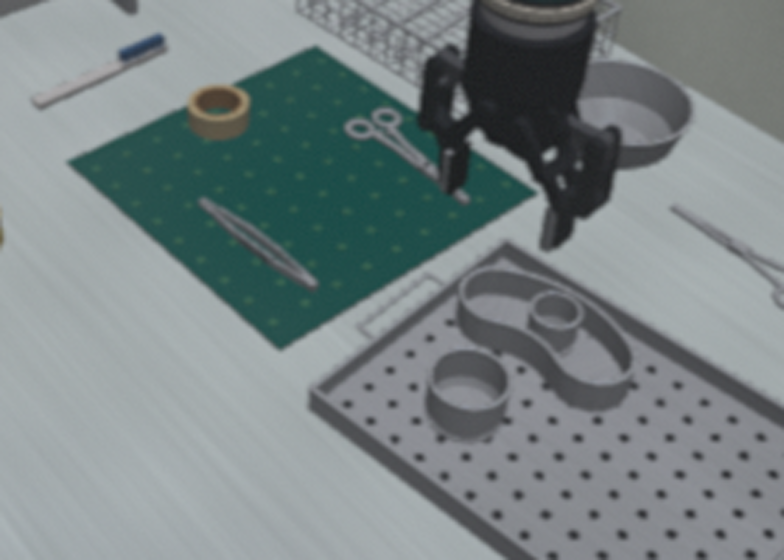

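View pics/wrist13.png

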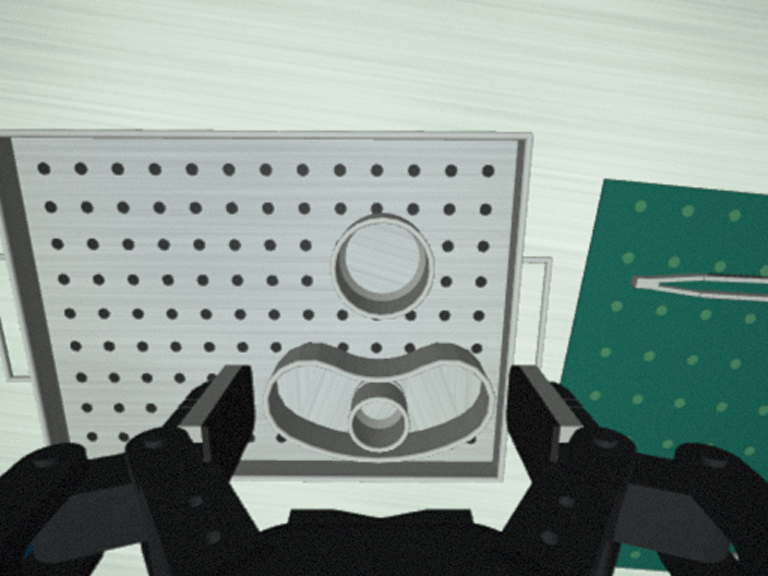

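Emit:
{"api": "carry_out", "payload": {
  "commands": [0,-0.213,0.216,0.07,0,0,101,0,-0.213,0.216,0.07,0,0,101,0,-0.213,0.216,0.07,0,0,101,0,-0.213,0.216,0.07,0,0,101,0,-0.213,0.216,0.07,0,0,101,0,-0.213,0.216,0.07,0,0,101,0,-0.213,0.216,0.07,0,0,101,0,-0.213,0.216,0.07,0,0,101,0,-0.213,0.216,0.07,0,0,101,0,-0.213,0.216,0.07,0,0,101,0,-0.213,0.216,0.07,0,0,101,0,-0.213,0.216,0.07,0,0,101]
}}

```text
time_s: 26.68
position: [0.6544, 0.127, 0.1195]
ee_rot: [-2.28, -2.16, 0.002]
force: [-0.1, 0.2, 0.2]
finger_gap: 0.0429
```

Run:
```python
from meas import *
to((.6568,.1263,.005),-3.1)
f,K,R,t=cam("wrist"); save("wrist14.png",f); np.savez("wrist14.npz",f=f,K=K,R=R,t=t)
print(proj((.6568,.1263,.011),(K,R,t))*1.5)
```

```text
t 26.68 pos [0.6544 0.127  0.1195] yang -3.09 F [-0.1  0.2  0.2] gap 0.0429
 shift [-0.0006  0.0026  0.1145] turn [-0.08  0.01  0.01]
[381.69250213 292.85426566]
```

View pics/wrist14.png

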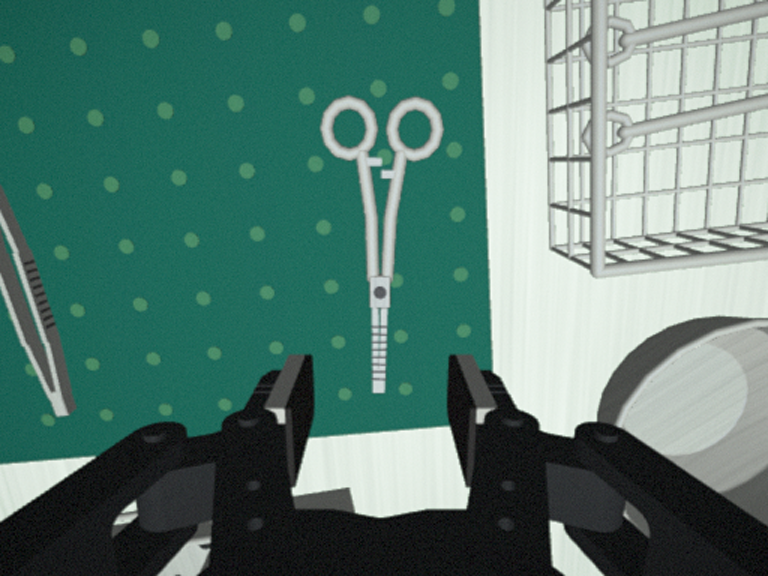

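The box lock is at (380,292), against a prediction of (382,293). It lies on the mat, so it's the right one rather than the look-alike on the bare table. I'll descend and grip.

Emit:
{"api": "carry_out", "payload": {
  "commands": [0,0,0.002,0.04,0,0,0,0,0,0.002,0.08,0,0,0,0,0,0.002,0.1,0,0,0,0,0,0.002,0.112,0,0,0,0,0,0.002,0.1145,0,0,0,0,0,0.002,0.1145,0,0,0,1,0,0.002,0.1145,0,0,0,1,0,0.002,0.1145,0,0,0,1,0,0.002,0.1145,0,0,0,1,0,0.002,0.1145,0,0,0,1,0,0.002,0.1145,0,0,0],
  "grip_force": 50
}}

```text
time_s: 28.1
position: [0.6578, 0.1271, 0.0075]
ee_rot: [2.281, 2.158, 0.004]
force: [0.1, -0.1, 6.1]
finger_gap: 0.0092
```

Run:
```python
from meas import *
to((*world((.02,-.12)),.12),97.7)
d=np.load("wrist14.npz");C=(d["K"],d["R"],d["t"])
q=[onz((x/1.5,y/1.5),.01,C) for x,y in((349,128),(415,129),(378.5,393))]; v=q[2]-(q[0]+q[1])/2; print(np.degrees(np.arctan2(v[1],v[0])),q)
```

```text
t 28.1 pos [0.6578 0.1271 0.0075] yang -3.18 F [ 0.1 -0.1  6.1] gap 0.0092
 shift [-0.435  -0.0702 -0.113 ] turn [   0.14    0.11 -100.87]
-93.78583354978133 [array([0.64503052, 0.21150313, 0.01      ]), array([0.67768657, 0.20929349, 0.01      ]), array([0.65182939, 0.06639149, 0.01      ])]
```

Emit:
{"api": "carry_out", "payload": {
  "commands": [1,0,0,-0.02,0,0,0,1,0,0,-0.06,0,0,0,1,0,0,-0.115,0,0,-10,1,-0.05,-0.01,-0.115,0,0,-20,1,-0.1,-0.015,-0.115,0,0,-30,1,-0.15,-0.025,-0.115,0,0,-40,1,-0.2,-0.03,-0.115,0,0,-50,1,-0.25,-0.04,-0.115,0,0,-60,1,-0.3,-0.05,-0.115,0,0,-70,1,-0.35,-0.06,-0.115,0,0,-80,1,-0.4,-0.065,-0.115,0,0,-90,1,-0.435,-0.07,-0.115,0,0,-100]
}}

```text
time_s: 29.6
position: [0.562, -0.3058, 0.1214]
ee_rot: [-0.193, 3.135, -0.001]
force: [1.4, -0.0, -0.7]
finger_gap: 0.0089
```

Run:
```python
from meas import *
to((*world((.02,-.12)),.015),97.7)
f,K,R,t=cam("wrist"); save("wrist15.png",f); np.savez("wrist15.npz",f=f,K=K,R=R,t=t)
f,K,R,t=cam("side"); save("side15.png",f[130:384,180:500],2.4)
```

```text
t 29.6 pos [ 0.562  -0.3058  0.1214] yang 97.06 F [ 1.4 -0.  -0.7] gap 0.0089
 shift [-0.0016  0.0022  0.1064] turn [-0.02  0.01 -0.64]
```

View pics/wrist15.png

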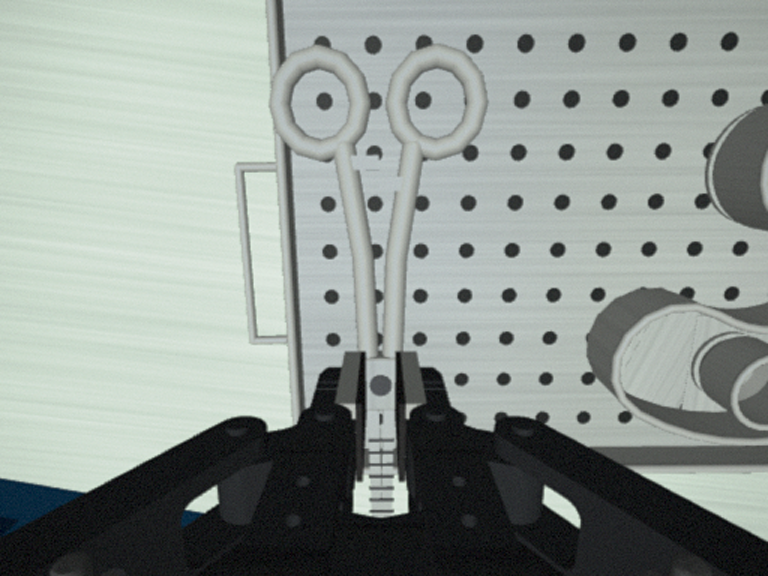

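View pics/side15.png

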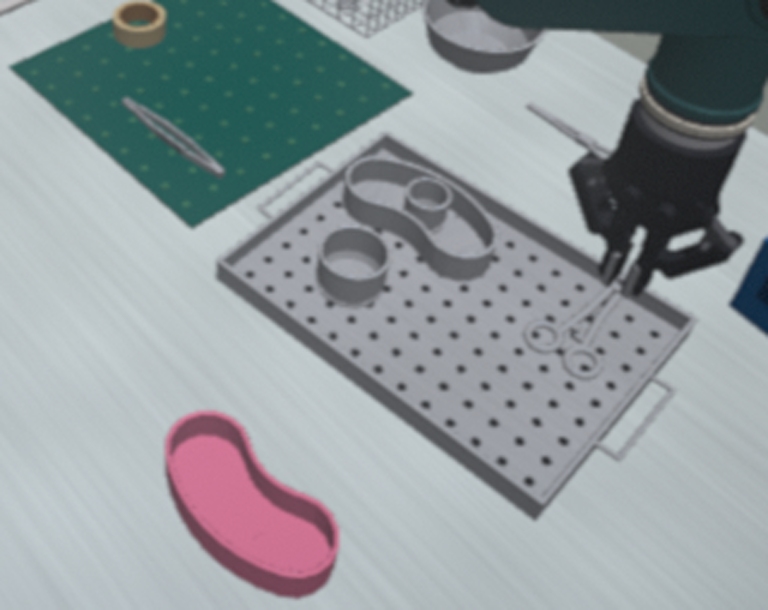

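Emit:
{"api": "carry_out", "payload": {
  "commands": [1,-0.0015,0.001,0.03,0,0,-0.5,1,-0.0015,0.001,0.06,0,0,-0.5,1,-0.0015,0.001,0.08,0,0,-0.5,1,-0.0015,0.001,0.095,0,0,-0.5,1,-0.0015,0.001,0.103,0,0,-0.5,1,-0.0015,0.001,0.107,0,0,-0.5,1,-0.0015,0.001,0.108,0,0,-0.5,1,-0.0015,0.001,0.108,0,0,-0.5]
}}

```text
time_s: 30.7
position: [0.5646, -0.3026, 0.0136]
ee_rot: [-0.2, 3.134, -0.001]
force: [0.3, 0.2, -0.6]
finger_gap: 0.009
```

Run:
```python
from meas import *
to((*world((.02,-.12)),.0095),97.7)
f,K,R,t=cam("side"); save("side16.png",f[200:340,350:490],4)
```

```text
t 30.7 pos [ 0.5646 -0.3026  0.0136] yang 97.32 F [ 0.3  0.2 -0.6] gap 0.009
 shift [ 0.0014 -0.0006  0.0041] turn [-0.05  0.06 -0.38]
```

View pics/side16.png

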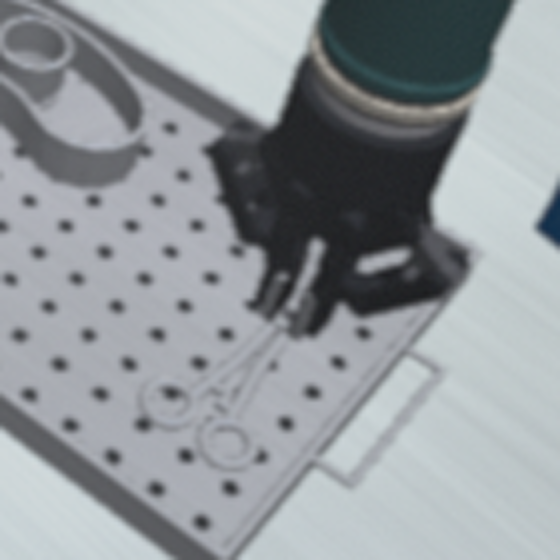

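Emit:
{"api": "carry_out", "payload": {
  "commands": [1,0,0,0.001,0,0,-0.4,1,0,0,0.002,0,0,-0.4,1,0,0,0.003,0,0,-0.4,1,0,0,0.0035,0,0,-0.4,1,0,0,0.004,0,0,-0.4,1,0,0,0.004,0,0,-0.4]
}}

```text
time_s: 31.5
position: [0.5644, -0.3025, 0.0095]
ee_rot: [-0.212, 3.134, -0.001]
force: [-0.8, 0.2, 4.0]
finger_gap: 0.0091
```

Emit:
{"api": "carry_out", "payload": {
  "commands": [1,0,0,0.0005,0,0,0,0.6,0,0,0.0005,0,0,0,0.3,0,0,0.0005,0,0,0,0.3,0,0,0,0,0,0,0.3,0,0,0,0,0,0,0.3,0,0,-0.01,0,0,0,0.3,0,0,-0.04,0,0,0,0.3,0,0,-0.09,0,0,0,0.3,0,0,-0.14,0,0,0,0.3,0,0,-0.17,0,0,0,0.3,0,0,-0.17,0,0,0]
}}

```text
time_s: 32.88
position: [0.5659, -0.3034, 0.1841]
ee_rot: [-0.211, 3.127, -0.009]
force: [0.8, -0.0, -1.4]
finger_gap: 0.0299
```

Run:
```python
from meas import *
to((.4612,.1378,.12),4.2)
f,K,R,t=cam("wrist"); save("wrist17.png",f); np.savez("wrist17.npz",f=f,K=K,R=R,t=t)
f,K,R,t=cam("side"); save("side17.png",f[130:384,180:500],2.4)
```

```text
t 32.88 pos [ 0.5659 -0.3034  0.1841] yang 97.72 F [ 0.8 -0.  -1.4] gap 0.0299
 shift [0.0449 0.4517 0.0611] turn [7.000e-02 5.900e-01 9.352e+01]
```

View pics/wrist17.png

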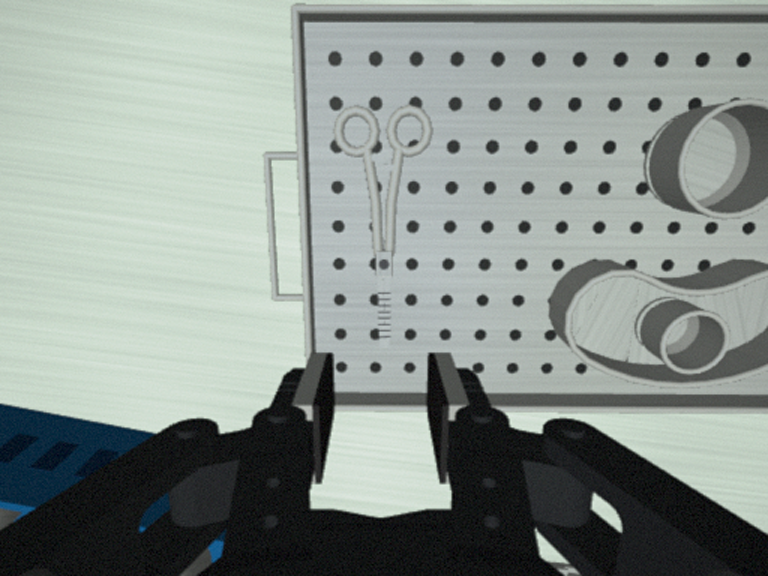

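View pics/side17.png

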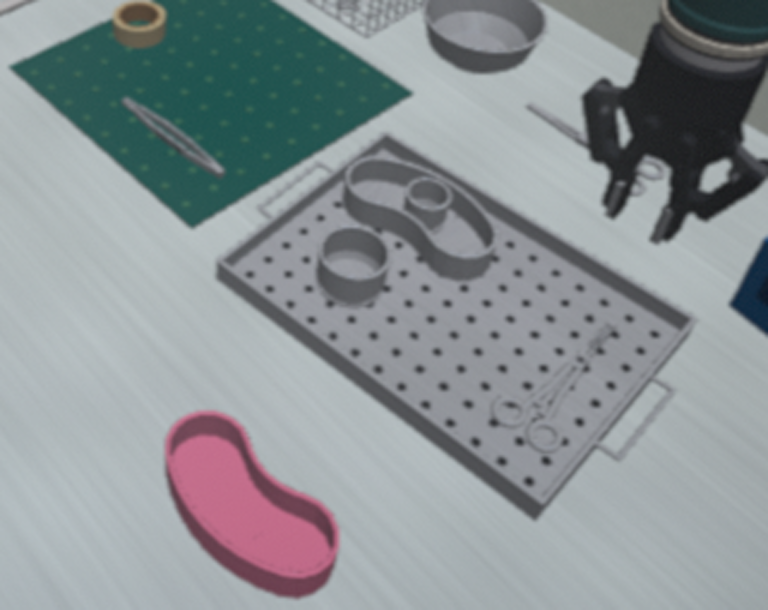

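Emit:
{"api": "carry_out", "payload": {
  "commands": [0,0.045,0.452,0.06,0,0,93.5,0,0.045,0.452,0.06,0,0,93.5,0,0.045,0.452,0.06,0,0,93.5,0,0.045,0.452,0.06,0,0,93.5,0,0.045,0.452,0.06,0,0,93.5,0,0.045,0.452,0.06,0,0,93.5,0,0.045,0.452,0.06,0,0,93.5,0,0.045,0.452,0.06,0,0,93.5,0,0.045,0.452,0.06,0,0,93.5,0,0.045,0.452,0.06,0,0,93.5,0,0.045,0.452,0.06,0,0,93.5,0,0.045,0.452,0.06,0,0,93.5]
}}

```text
time_s: 34.48
position: [0.4589, 0.1389, 0.1184]
ee_rot: [-2.138, -2.302, 0.001]
force: [0.2, -0.6, 0.5]
finger_gap: 0.0426
```

Run:
```python
from meas import *
to((.4612,.1378,.005),4.2)
f,K,R,t=cam("wrist"); save("wrist18.png",f); np.savez("wrist18.npz",f=f,K=K,R=R,t=t)
print(proj((.4612,.1378,.013),(K,R,t))*1.5)
```

```text
t 34.48 pos [0.4589 0.1389 0.1184] yang 4.23 F [ 0.2 -0.6  0.5] gap 0.0426
 shift [-0.0013  0.0023  0.1134] turn [-0.04  0.    0.03]
[381.16850621 295.24345608]
```

View pics/wrist18.png

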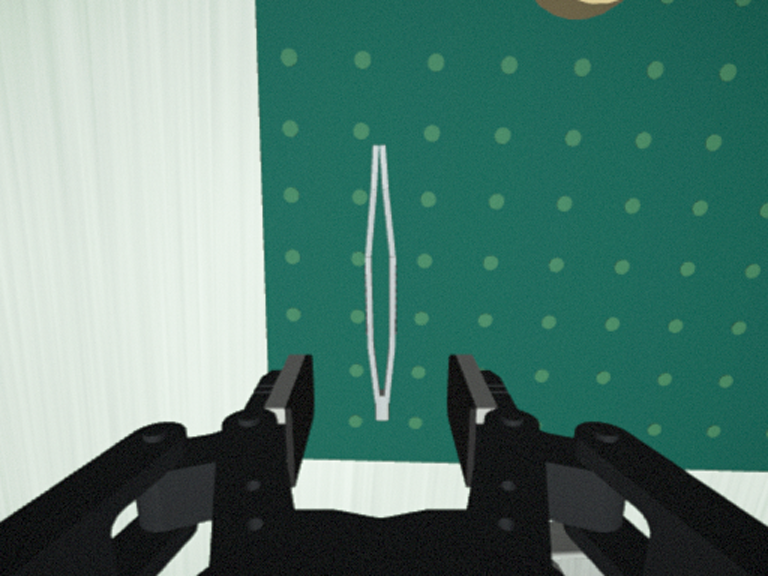

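The tweezers are aligned and centred between the fingers, with the tips at (379,146) and the blunt end at (382,418). Descend and grip.

Emit:
{"api": "carry_out", "payload": {
  "commands": [0,-0.001,0.0015,0.04,0,0,0,0,-0.001,0.0015,0.08,0,0,0,0,-0.001,0.0015,0.1,0,0,0,0,-0.001,0.0015,0.111,0,0,0,0,-0.001,0.0015,0.113,0,0,0,0,-0.001,0.0015,0.113,0,0,0,1,-0.001,0.0015,0.113,0,0,0,1,-0.001,0.0015,0.113,0,0,0,1,-0.001,0.0015,0.113,0,0,0,1,-0.001,0.0015,0.113,0,0,0,1,-0.001,0.0015,0.113,0,0,0],
  "grip_force": 45
}}

```text
time_s: 35.9
position: [0.4613, 0.1388, 0.007]
ee_rot: [2.137, 2.301, 0.003]
force: [-0.1, 0.3, 6.5]
finger_gap: 0.0137
```

Run:
```python
from meas import *
to((*world((0,-.045)),.12),-82.3)
d=np.load("wrist17.npz");C=(d["K"],d["R"],d["t"])
for p in((334,131),(432,131),(384,343),(382,108)): print(p,(tray(onz((p[0]/1.5,p[1]/1.5),.012,C))*1000).round(1))
```

```text
t 35.9 pos [0.4613 0.1388 0.007 ] yang 4.22 F [-0.1  0.3  6.5] gap 0.0137
 shift [-0.3749  0.0449 -0.1131] turn [ 0.09 -0.11 86.52]
(334, 131) [ -60.1 -149.7]
(432, 131) [-60.1 -89.1]
(384, 343) [  80.4 -118.3]
(382, 108) [ -73.4 -120. ]
```

Emit:
{"api": "carry_out", "payload": {
  "commands": [1,0,0,-0.02,0,0,0,1,0,0,-0.06,0,0,0,1,0,0,-0.113,0,0,8,1,-0.04,0.005,-0.113,0,0,17,1,-0.08,0.01,-0.113,0,0,26,1,-0.13,0.015,-0.113,0,0,35,1,-0.18,0.02,-0.113,0,0,44,1,-0.23,0.025,-0.113,0,0,53,1,-0.28,0.03,-0.113,0,0,62,1,-0.32,0.04,-0.113,0,0,71,1,-0.36,0.045,-0.113,0,0,80,1,-0.375,0.045,-0.113,0,0,86.5]
}}

```text
time_s: 37.4
position: [0.5327, -0.2342, 0.1178]
ee_rot: [-3.135, -0.202, 0.002]
force: [-0.1, -0.1, -0.3]
finger_gap: 0.0137
```

Emit:
{"api": "carry_out", "payload": {
  "commands": [1,0,0,0,0,0,0,1,0,0,0,0,0,0]
}}

```text
time_s: 37.65
position: [0.5326, -0.2312, 0.1183]
ee_rot: [-3.133, -0.215, 0.001]
force: [-0.1, -0.7, -0.0]
finger_gap: 0.0135
```

Run:
```python
from meas import *
to((*world((0,-.045)),.013),-82.3)
f,K,R,t=cam("wrist"); save("wrist19.png",f); np.savez("wrist19.npz",f=f,K=K,R=R,t=t)
f,K,R,t=cam("side"); save("side19.png",f[130:384,180:500],2.4)
```

```text
t 37.65 pos [ 0.5326 -0.2312  0.1183] yang -82.16 F [-0.1 -0.7 -0. ] gap 0.0135
 shift [0.0008 0.0008 0.1053] turn [-0.07  0.04  0.14]
```

View pics/wrist19.png

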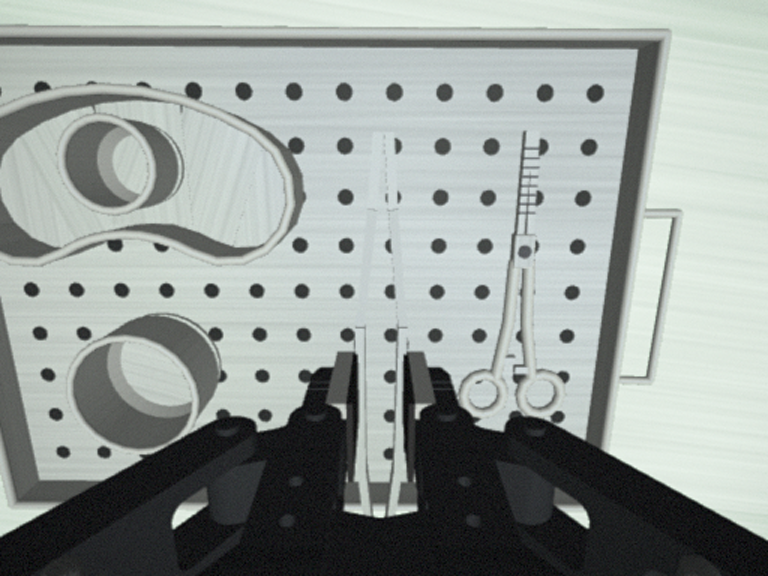

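View pics/side19.png

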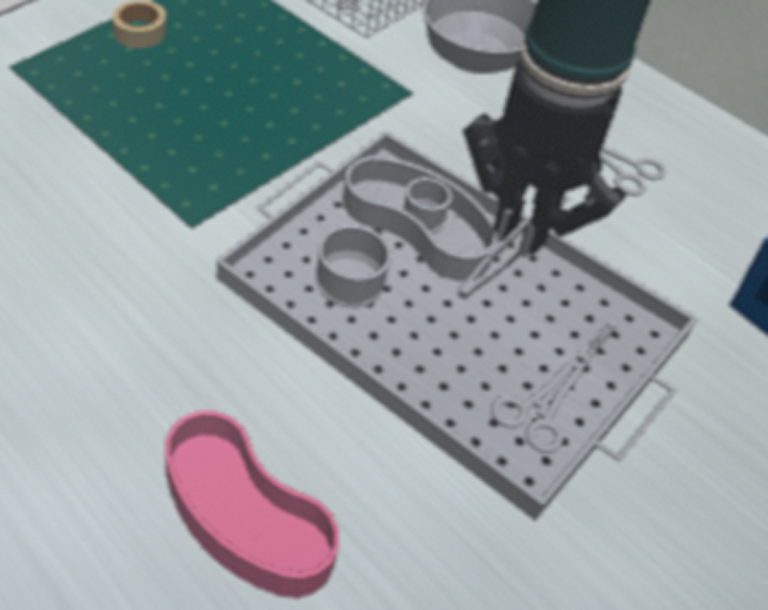

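Emit:
{"api": "carry_out", "payload": {
  "commands": [1,0.001,0.001,0.03,0,0,0,1,0.001,0.001,0.06,0,0,0,1,0.001,0.001,0.08,0,0,0,1,0.001,0.001,0.095,0,0,0,1,0.001,0.001,0.102,0,0,0,1,0.001,0.001,0.105,0,0,0,1,0.001,0.001,0.106,0,0,0,1,0.001,0.001,0.107,0,0,0,1,0.001,0.001,0.107,0,0,0]
}}

```text
time_s: 38.88
position: [0.5343, -0.233, 0.0122]
ee_rot: [3.134, 0.211, 0.001]
force: [0.6, -0.5, -1.3]
finger_gap: 0.0138
```

Emit:
{"api": "carry_out", "payload": {
  "commands": [1,0,0,0.0005,0,0,0,1,0,0,0.001,0,0,0,1,0,0,0.0015,0,0,0]
}}

```text
time_s: 39.25
position: [0.534, -0.2329, 0.0102]
ee_rot: [-3.134, -0.212, -0.0]
force: [-0.8, -1.0, 0.3]
finger_gap: 0.0138
```

Emit:
{"api": "carry_out", "payload": {
  "commands": [1,0,0,0.0005,0,0,0,1,0,0,0.001,0,0,0,1,0,0,0.0015,0,0,0]
}}

```text
time_s: 39.62
position: [0.534, -0.2329, 0.009]
ee_rot: [-3.134, -0.212, 0.0]
force: [-0.9, 0.5, 2.3]
finger_gap: 0.0136
```

Emit:
{"api": "carry_out", "payload": {
  "commands": [1,0,0,0.0005,0,0,0,0.5,0,0,0.0005,0,0,0,0.2,0,0,0,0,0,0,0.2,0,0,0,0,0,0,0.2,0,0,0,0,0,0,0.2,0,0,-0.01,0,0,0,0.2,0,0,-0.04,0,0,0,0.2,0,0,-0.09,0,0,0,0.2,0,0,-0.14,0,0,0,0.2,0,0,-0.2,0,0,0,0.2,0,0,-0.22,0,0,0,0.2,0,0,-0.22,0,0,0]
}}

```text
time_s: 41.12
position: [0.5351, -0.2334, 0.2323]
ee_rot: [3.131, 0.211, 0.009]
force: [1.0, -0.5, 0.0]
finger_gap: 0.034
```

Run:
```python
from meas import *
to((.4612,.1378,.12),4.2)
for n in("scene","side","wrist"):
    f,K,R,t=cam(n); save(n+"20.png",f); np.savez(n+"20.npz",f=f,K=K,R=R,t=t)
```

```text
t 41.12 pos [ 0.5351 -0.2334  0.2323] yang -82.27 F [ 1.  -0.5  0. ] gap 0.034
 shift [-0.0239 -0.3782  0.1108] turn [ 4.100e-01 -8.000e-02 -8.647e+01]
```

View pics/wrist20.png

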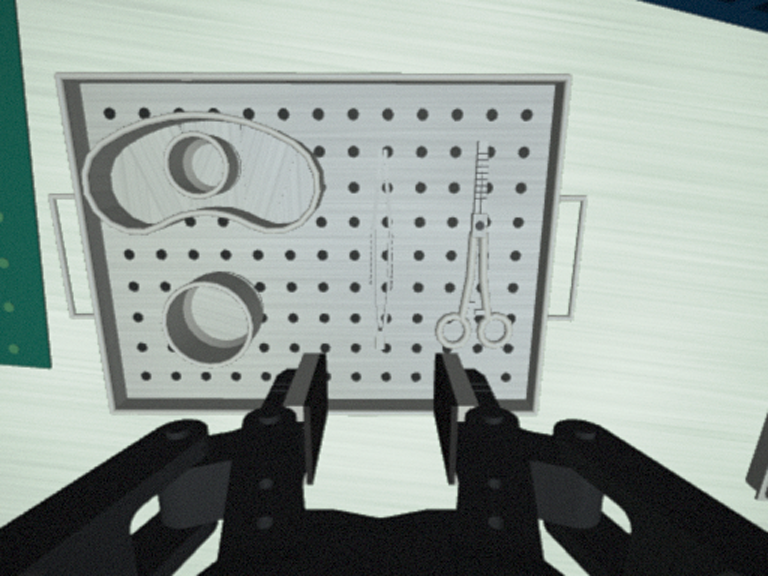

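View pics/scene20.png

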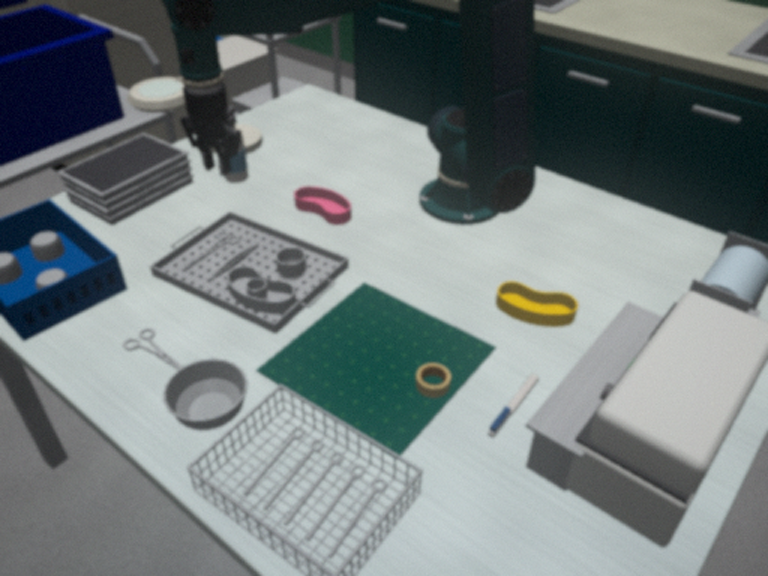

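View pics/side20.png

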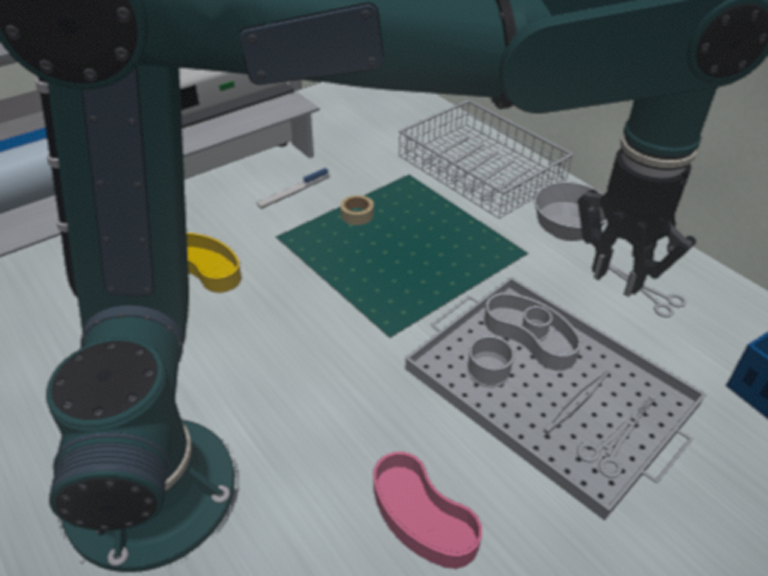

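Run:
```python
from meas import *
d=np.load("wrist20.npz");C=(d["K"],d["R"],d["t"])
def P(n,z,*ps):
    for p in ps: print(n,p,(tray(onz((p[0]/1.5,p[1]/1.5),z,C))*1000).round(1))
P("twz",.012,(386,149),(379,349)); P("ring",.01,(480.5,142),(453,330),(494,329))
P("dish",.037,(83,182),(324,185),(215,112),(145,234),(298,233),(212,210))
P("small",.044,(200,164)); P("large",.047,(209,321)); P("rim",.0275,(56,74),(570,75))
o=readout.get_obs(); print(o["qvel"].round(3))
```

```text
twz (386, 149) [ 77.6 -49.9]
twz (379, 349) [-75.2 -45. ]
ring (480.5, 142) [  82.5 -117.4]
ring (453, 330) [ -59.8 -103.6]
ring (494, 329) [ -58.9 -136.1]
dish (83, 182) [ 55.4 154.9]
dish (324, 185) [53.6 -7.8]
dish (215, 112) [99.9 61.7]
dish (145, 234) [ 20.3 117.6]
dish (298, 233) [21.1 11.2]
dish (212, 210) [36.8 69.5]
small (200, 164) [67.3 72.2]
large (209, 321) [-40.   75.3]
rim (56, 74) [124.1 167. ]
rim (570, 75) [ 123.8 -170.2]
[-0.001  0.011  0.015  0.001 -0.    -0.   ]
```

```bash
python3 -c "
from bench import ctrl
print(ctrl.close_job())"
```

```text
the job is handed in; nothing more can be done
None
```

I packed all five items in the order given: dish, small gallipot, large gallipot, ring forceps, dressing forceps. I lowered each one until the force reading showed a light contact, then released it. I handed the job in after about 41 s, with the gripper clear above the tray.

The last pictures gave these positions, relative to the tray centre (x away from the robot, y to its left):

| Item | Position (mm) | What the check showed |
|---|---|---|
| Kidney dish | about (66, 75) | hollow side towards the robot; roughly 12 mm from the left wall and 22 mm from the far wall |
| Small gallipot | about (67, 72) | stands clear of the dish walls, within about 3 mm of the dish's middle |
| Large gallipot | about (−40, 75) | on the tray floor, in front of the middle of the dish |
| Dressing forceps | y about −47 | tips away from the robot; about 30 mm or more from the dish and the ring forceps |
| Ring forceps | y about −119 | tips away from the robot; about 17 mm from the right wall |

- **Alignment:** the instruments lie within about 2° (dressing forceps) and 1° (ring forceps) of the tray's short rims.
- **Agreement between views:** the views differed by about 3–5 mm on positions such as the dish's middle and right end. That is small against the gaps, and no view showed neighbours touching.
- **Left alone:** in the last pictures the tape roll, the brush and the look-alikes are where they started.

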